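# Cleaning kit back to its marked places

### The job

Put the cleaning things back in their places on the closet shelf: stand each spray bottle upright in the drip cup of its cap's colour, lay the scrub brush bristles down in the white drip tray, lengthwise with the tray, and set the steel dustpan clip, standing on its base, squarely on the clip outline of the black pad. Centre each thing in its place, leave the yellow-capped bottle standing where it is, and do not knock any bottle over.

Things in the scene. Friction and masses are not known exactly. Their poses are not given: they have to be found in the camera images.
- bottle_blue: empty white plastic spray bottle, 58 mm in diameter, with a blue twist cap and a blue band round the body. It stands upright; 138 mm tall over all. The round body narrows from 88 to 106 mm height to a neck 22 mm in diameter; the ribbed cap, 28 mm in diameter, spans 112 to 138 mm height and is the place to grip it from above. Origin at the centre of its underside, z up to the cap. About 50 to 85 g.
- bottle_red: empty white plastic spray bottle, 58 mm in diameter, with a red twist cap and a red band round the body. It stands upright; 138 mm tall over all. The round body narrows from 88 to 106 mm height to a neck 22 mm in diameter; the ribbed cap, 28 mm in diameter, spans 112 to 138 mm height and is the place to grip it from above. Origin at the centre of its underside, z up to the cap. About 50 to 85 g.
- scrub_brush: hand scrub brush lying bristles down: grey plastic back 116 mm long (its x axis) by 46 mm wide (y), spanning 24 to 44 mm height, rounded edges, a black stripe along the top; under it dark stiff nylon bristles, 104 by 38 mm, 0 to 24 mm height (rigid). Grip it across the 46 mm width of the back. Origin at the centre of the bristles' underside, z up. About 95 to 170 g.
- steel_clip: bare steel dustpan clip (rigid) standing on its base strip, 76 mm long (x) by 26 mm wide (y), 3 mm thick, a screw hole at each end. Two arms 26 mm wide rise from it, flat outer faces 38 mm apart across x from 3 to 24 mm height, closing in above; 42 mm high in all. Grip the arms from outside, closing along x, tips above the strip. Origin: centre of the underside, z up. 40 to 70 g.
- cup_blue: blue round drip cup, fixed to the shelf: 84 mm in diameter, wall 14 mm high and 4 mm thick, inner diameter about 75 mm, floor 4 mm above the shelf. Home of the blue-capped bottle. Origin on its axis, at shelf height; z up.
- cup_red: red round drip cup, fixed to the shelf: 84 mm in diameter, wall 14 mm high and 4 mm thick, inner diameter about 75 mm, floor 4 mm above the shelf. Home of the red-capped bottle. Origin on its axis, at shelf height; z up.
- brush_tray: white oblong drip tray with grey ribs, fixed to the shelf; home of the scrub brush. Outside 130 mm (x) by 64 mm (y), inside 124 by 58 mm, wall 12 mm high, floor 3 mm above the shelf. Origin at its centre, at shelf height; z up.
- clip_pad: thin black oblong pad, 110 mm (x) by 60 mm (y), 2 mm thick, fixed to the shelf, with the yellow outline of the clip's base (79 by 29 mm, long side along x) at its centre and two cross lines where the arms stand. Home of the steel clip. Origin at its centre, at shelf height; z up.
- bottle_yellow: a third spray bottle of the same make and size with a yellow cap, already standing in its yellow drip cup of the same make as the other cups; to be left there. Origin at the centre of its underside, z up.
Not all that is in view belongs to the job. What is shaped like the scrub_brush but green or orange is not meant.

How it is judged:
By the outcome, as a careful person would: the job done as asked, in the order asked, and still so for the second after the job is handed in, with the robot touching nothing.
It also fails if it takes over 123 s, if anything falls off the work surface, if the arm or the gripper's body presses on something with over 40 N, if the wrist force passes 120 N, or if a joint passes its speed limit or range.

### The arm

A 6-joint arm with a two-finger parallel gripper is mounted at the origin on the work surface. World frame = base frame: x ahead of the robot, y to its left, z up, the work surface at z = 0. Lengths are in m, angles in rad, forces in N, time in s.
With the tool pointing down it reaches from about 0.3 to 0.875 m from the base axis. Payload 6.4 kg.
Tool frame: the origin (TCP) lies midway between the tips of the shut fingers; the grasp point (between the pads) lies 19 mm behind it; z points along the fingers, x is the direction in which the jaws open and shut, and the axes are right-handed (so a half turn about z gives the same grasp; the last joint's range is limited). The gripper opens to 88 mm and grips with 3 to 60 N. Pads are 18 mm wide; open, the fingers measure 123 mm over their backs; the gripper's body (75 mm by 187 mm) begins 45 mm behind the grasp point.
Start: joints at [0.949, 0.181, 1.607, -0, 1.354, -0.206], TCP at [0.232, 0.526, 0.239] pointing down, gripper open.
Joint ranges: [-2.99, 2.99], [-0.89, 2.07], [0.3, 2.58], [-1.14, 4.28], [0, 2.63], [-3.12, 3.12]. Speed limits (rad/s): [2.57, 2.57, 3.01, 3.14, 3.14, 3.14].

### API

Orientations are given as [roll, pitch, yaw] about the fixed x, y, z axes, in that order (R = Rz(yaw) Ry(pitch) Rx(roll)).
In Python, from bench import get_obs, read_camera, job_done, cut_out, tip_of gives the robot as it stands.
- The arm moves only by the tool servo_tool, never from a script. Its arguments are lists of equal length, an entry for each row: "dp": the shift along the tool's x, y, z in units of 40 mm (1.0 is 40 mm), a list of three; "angular": the turn, a rotation vector about the tool's x, y, z in units of 8 degrees (1.0 is 8 degrees), a list of three; "fingers": the finger opening in mm, from 0 to 88.1. A call has 1 to 12 rows; each row is the pose to reach, as a shift and turn from the pose commanded when the call began, along the tool's axes at that moment; what a row does not reach only later rows make up. A row lasts 1/10 s, in which the tool goes at most 50 mm and 8.59 degrees, less where a joint would pass 70% of its speed; a pose out of reach is approached as far as the arm can. A call with a gripper value outside its range is refused whole. The fingers move at their own pace and stop on an object; "grip_force" is the grip in N (left out, the last holds). Time passes only in rows, so rows that repeat a pose let the fingers close. It gives the time, the measured TCP pose, the force and the opening at its end, in the units of the state.
- get_obs(): the state, without advancing time (a new reading comes with each control period).
- read_camera(name): name is "scene" or "top" or "wrist"; returns a dict with "img" (384x512x3 uint8, red, green, blue), "range_z" (384x512 float32, m along the optical axis (not along the pixel's ray), 0 where there is no reading), "camera_matrix" (3x3 intrinsics, pixels), "xyz" and "attitude" of the camera in the world. Camera axes: x right, y up, looking along -z (the intrinsics and any distortion apply to the point x, -y, -z); pixel columns grow to the right and rows downward; lengths in m; the calibration is good to about 2 mm. A picture is of the moment at which its call begins.
- job_done(): hands the job in, once; it reports no verdict.
Trained networks look in the newest picture that a camera, given by its name, has taken for a name from the list of things; names that differ only in an ending like _2 or _b are one class to them, and where a whole thing is asked for, a point or a joint stands for the part that bears it (a point fixed in the world has none). Each returns a list of dicts, best first, with "score" (0 to 1); they miss things now and then, are a little off and sometimes report something else, mostly with a low value. They report only what shows in the picture. A call takes as long as a camera call. They do not tell look-alikes from the thing itself.
- cut_out(camera, name): "mask" (384x512 bool, what is visible of it) and "pixel" ([row, column] in pixels, amid what is visible of it).
- tip_of(camera, name): "pixel" ([row, column] in pixels: a listed point, or the origin of a listed thing).
The state is a dict: "clock": time; "q": joint angles; "qvel": joint speeds; "joint_efforts": joint torques, N m; "tcp_pos": TCP position; "tool_rot": TCP orientation; "contact_force": force on the tool from outside, world axes, zero at the start; "ft_torque": the same for the moment, N m; "opening": opening from 0.0 (shut) to 1.0 (fully open).
Only numpy, scipy, OpenCV 4.12 (cv2) and the standard library are available. Lean on these libraries where they do the work, as an engineer would, in place of code of your own. Each camera call takes 0.05 s, during which the arm holds its last target.

## Working session

There is one attempt and no reset: what is moved stays moved. The work goes in short steps, Python scripts to look and compute and a tool call to move; the robot and the scene stay as the last step left them, time stands still between calls to the robot, and variables do not carry over. Pictures are saved under pics/ and viewed, and the job is handed in when it is done.

Besides the shell and the picture viewer there is one more tool, called by a JSON object that holds its "fn" and its "kwargs". servo_tool: Moves the arm, as the interface text tells. Its arguments: {"type":"object","properties":{"dp":{"type":"array"},"angular":{"type":"array"},"fingers":{"type":"array"},"grip_force":{"type":"number"}},"required":["dp","angular","fingers"]}

```bash
ls; mkdir -p pics; cat > h.py <<'E'
import numpy as np, cv2
from bench import *
from scipy.spatial.transform import Rotation as R
def save(n,im): cv2.imwrite('pics/'+n,cv2.cvtColor(im,cv2.COLOR_RGB2BGR))
def cloud(c):
    K=np.array(c['camera_matrix']);z=c['range_z'];v,u=np.mgrid[:384,:512]
    p=np.stack([(u-K[0,2])/K[0,0]*z,-(v-K[1,2])/K[1,1]*z,-z],-1)
    a=np.array(c['attitude']);Rm=a if a.shape==(3,3) else R.from_euler('xyz',a).as_matrix()
    w=p@Rm.T+np.array(c['xyz']);w[z<=0]=np.nan
    return w
E
python3 - <<'E'
from h import *
print(get_obs())
for n in ['top','scene','wrist']:
    c=read_camera(n);save(n+'0.png',c['img']);print(n,c['camera_matrix'],c['xyz'],c['attitude'],[k for k in c])
    np.savez('/tmp/%s0.npz'%n,**{k:v for k,v in c.items()})
E
```

```text
pics
{'clock': 0.0, 'q': array([ 9.48710134e-01,  1.81531778e-01,  1.60795307e+00, -4.04393111e-05,
        1.35379539e+00, -2.06292643e-01]), 'qvel': array([-0.0008266 , -0.00119132,  0.00199741, -0.0016071 , -0.00054177,
        0.00034883]), 'joint_efforts': array([ 2.20347007e-03, -4.33858180e+01, -3.41860843e+01,  7.05010397e-02,
        3.83391150e-02, -1.07173989e-04]), 'tcp_pos': array([0.23193788, 0.5255855 , 0.23784189]), 'tool_rot': array([-3.14128562e+00,  1.65989449e-03,  1.15501177e+00]), 'contact_force': array([0.15494693, 0.93357179, 0.49407552]), 'ft_torque': array([-0.00567083,  0.042835  , -0.01952771]), 'opening': 0.9966813154914288}
top [[481.81756835   0.         255.46152966]
 [  0.         481.81756835 185.43291883]
 [  0.           0.           1.        ]] [0.26266864 0.08838086 1.36643617] [ 0.19084199 -0.00461619 -1.57741591] ['img', 'range_z', 'camera_matrix', 'xyz', 'attitude']
scene [[380.80067449   0.         254.54232359]
 [  0.         380.80067449 190.67652329]
 [  0.           0.           1.        ]] [1.32778324 0.18862444 0.78914873] [ 0.81603103 -0.00445649  1.74067669] ['img', 'range_z', 'camera_matrix', 'xyz', 'attitude']
wrist [[275.02685226   0.         252.63508779]
 [  0.         275.02685226 188.964352  ]
 [  0.           0.           1.        ]] [0.16195036 0.55718693 0.38478838] [-0.3006778   0.00147708  1.15558305] ['img', 'range_z', 'camera_matrix', 'xyz', 'attitude']
```

View pics/top0.png

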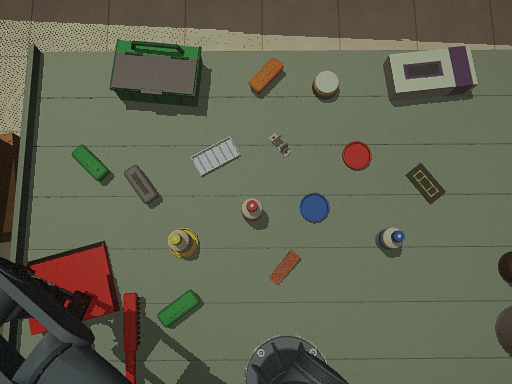

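View pics/scene0.png

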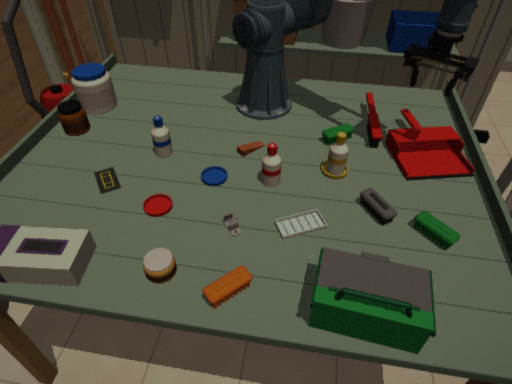

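View pics/wrist0.png

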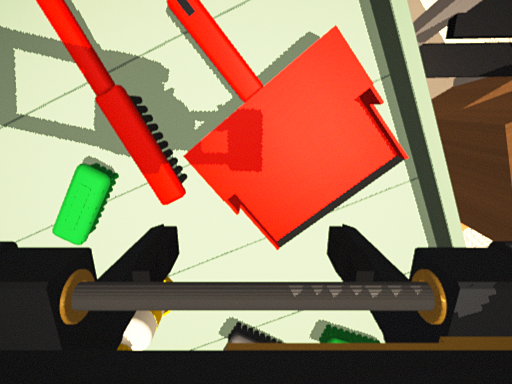

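```bash
cat > m.py <<'E'
from h import *
import sys
names=['bottle_blue','bottle_red','scrub_brush','steel_clip','cup_blue','cup_red','brush_tray','clip_pad','bottle_yellow']
for cam in ['top','scene']:
    c=read_camera(cam);w=cloud(c)
    s=w[...,2];print(cam,'surface',np.nanmedian(s[(abs(s)<0.02)]))
    im=c['img'].copy()
    for n in names:
        for d in cut_out(cam,n)[:3]:
            m=d['mask'];p=w[m];p=p[~np.isnan(p[:,0])]
            if len(p)<5: continue
            zt=np.percentile(p[:,2],98);h=p[p[:,2]>zt-0.008]
            r,cc=d['pixel']
            (x,y),(a,b),th=cv2.minAreaRect((p[:,:2]*1000).astype(np.float32))
            print(n,round(d['score'],2),np.round(d['pixel']),'top',np.round(h.mean(0),4),'rect',np.round([x,y,a,b,th],1),m.sum())
            im[m]=(im[m]//2+np.array([100,0,100],np.uint8))
        for d in tip_of(cam,n)[:2]: print('   tip',round(d['score'],2),np.round(d['pixel'],1))
    save('seg_'+cam+'.png',im)
    np.savez('/tmp/%s.npz'%cam,**{k:v for k,v in c.items()})
E
python3 m.py
```

```text
top surface 0.0002962384201655732
bottle_blue 0.95 [239. 392.] top [ 0.3669 -0.2824  0.138 ] rect [ 366.9 -279.2   57.4   51.4   10.1] 526
   tip 0.71 [240.1 384.1]
bottle_red 0.74 [213. 250.] top [0.448  0.0918 0.138 ] rect [447.2  90.9  56.4  54.7   1. ] 420
   tip 0.92 [209.8 249.2]
   tip 0.2 [186.2 142.8]
scrub_brush 0.94 [184. 139.] top [0.5257 0.4035 0.0448] rect [529.9 410.4 130.9  51.6  36.5] 712
scrub_brush 0.88 [ 77. 265.] top [0.8494 0.0476 0.0443] rect [850.1  46.7  44.8 114.   48. ] 552
scrub_brush 0.85 [164.  90.] top [0.5881 0.5489 0.0445] rect [590.  550.6 117.7  45.4  45.9] 655
   tip 0.95 [ 80.2 266. ]
   tip 0.91 [164.4  91.1]
   tip 0.71 [142.3 277.4]
cup_blue 0.67 [207. 317.] top [ 0.4613 -0.0867  0.0128] rect [461.1 -85.1  80.2  81.1  89. ] 674
cup_blue 0.16 [239. 392.] top [ 0.3669 -0.282   0.138 ] rect [ 366.7 -278.5   56.9   50.5    5.8] 500
   tip 0.77 [207.5 313.6]
cup_red 0.72 [155. 355.] top [ 0.6156 -0.2142  0.014 ] rect [ 614.6 -212.4   85.4   82.3   34.9] 669
   tip 0.97 [157.  356.2]
brush_tray 0.94 [158. 214.] top [0.6131 0.1971 0.0113] rect [614.5 
[... 1252 characters left out ...]
.2  13.5] 445
   tip 0.96 [179. 216.]
cup_red 0.73 [205. 159.] top [ 0.6175 -0.2142  0.0127] rect [ 615.8 -213.1   82.1   83.3   83. ] 567
cup_red 0.39 [158. 337.] top [0.372  0.2862 0.1414] rect [354.1 270.   98.9  49.6  36.3] 641
   tip 0.6 [207.9 159.3]
brush_tray 0.97 [224. 303.] top [0.6168 0.197  0.0107] rect [608.6 197.2  80.1 138.6  29.2] 994
brush_tray 0.15 [206. 381.] top [0.5334 0.4042 0.0441] rect [528.5 405.3 114.4  51.9  38.8] 757
   tip 0.94 [226.5 301.4]
clip_pad 0.9 [177. 108.] top [ 0.5314 -0.4099  0.0027] rect [ 529.4 -411.   117.    60.    37.5] 451
   tip 0.68 [178.2 108. ]
bottle_yellow 0.59 [156. 338.] top [0.3724 0.2859 0.1414] rect [322.5 268.  154.7  56.1  21.4] 653
```

```bash
cat > plan.py <<'E'
from h import *
import sys
# usage: plan.py x y z yawdeg
def plan(x,y,z,yaw=None):
    o=get_obs();Rc=R.from_euler('xyz',o['tool_rot'])
    y0=o['tool_rot'][2]
    yw=y0 if yaw is None else np.radians(yaw)
    Rt=R.from_euler('xyz',[np.pi,0,yw])
    d=Rc.inv().apply(np.array([x,y,z])-o['tcp_pos'])/.04
    a=np.degrees((Rc.inv()*Rt).as_rotvec())/8
    print('dp',np.round(d,3),'ang',np.round(a,3),'dist mm',round(np.linalg.norm(d)*40),'| tcp',np.round(o['tcp_pos'],4),'yaw',round(np.degrees(y0),2),'t',round(o['clock'],2),'F',np.round(o['contact_force'],1),'q',np.round(o['q'],2),'op',round(o['opening']*88.1,1))
if __name__=='__main__':
    a=[float(v) for v in sys.argv[1:]]
    plan(*a)
E
python3 plan.py 0.42 0.1 0.28 20
python3 - <<'E'
from h import *
from scipy.optimize import least_squares
c=dict(np.load('/tmp/top.npz'));w=cloud(c);im=c['img']
def box(x,y,r,z0,z1):
    m=(abs(w[...,0]-x)<r)&(abs(w[...,1]-y)<r)&(w[...,2]>z0)&(w[...,2]<z1);return w[m]
for n,x,y in [('blue',.367,-.2815),('red',.448,.092),('yel',.364,.286)]:
    p=box(x,y,.04,.135,.15);print(n,len(p),p.mean(0),(p.min(0)+p.max(0))/2,p.max(0)-p.min(0))
for n,x,y in [('cblue',.461,-.085),('cred',.615,-.213)]:
    p=box(x,y,.05,.010,.02)
    f=least_squares(lambda s:np.hypot(p[:,0]-s[0],p[:,1]-s[1])-s[2],[x,y,.04]);print(n,len(p),f.x, (p.min(0)+p.max(0))/2,p.max(0)-p.min(0))
for n,x,y,z0,z1 in [('brush',.527,.404,.038,.05),('clip',.647,.008,.001,.05),('tray',.614,.197,.008,.016),('pad',.531,-.409,.0015,.01)]:
    p=box(x,y,.075,z0,z1);print(n,len(p),cv2.minAreaRect((p[:,:2]*1000).astype(np.float32)))
E
```

```text
dp [-7.848  8.596 -1.032] ang [-0.    -0.     5.772] dist mm 467 | tcp [0.2323 0.5261 0.2387] yaw 66.18 t 2.05 F [-0.5 -0.2  0. ] q [ 0.95  0.18  1.61  0.    1.35 -0.21] op 87.9
blue 85 [ 0.36698071 -0.28288326  0.13860408] [ 0.36669657 -0.28294643  0.13900672] [0.02583371 0.02487343 0.00785797]
red 79 [0.44837062 0.09167032 0.13848391] [0.44853717 0.09167692 0.13954735] [0.02622772 0.02327094 0.00848946]
yel 99 [0.36364491 0.28607884 0.14207713] [0.36390386 0.28608158 0.14228246] [0.02773233 0.02618007 0.0129063 ]
cblue 136 [ 0.46224043 -0.08515887  0.03852714] [ 0.46102205 -0.08504069  0.0144452 ] [0.0808205  0.08045914 0.00885403]
cred 129 [ 0.61413051 -0.21375509  0.03761619] [ 0.61336317 -0.21318439  0.01481178] [0.08236473 0.07996079 0.0093691 ]
brush 575 ((525.251220703125, 402.7571716308594), (114.12854766845703, 44.83589172363281), 36.051761627197266)
clip 989 ((646.965087890625, 6.9531097412109375), (148.20999145507812, 146.91444396972656), 89.75741577148438)
tray 163 ((614.179931640625, 198.39649963378906), (116.59154510498047, 141.66558837890625), 60.625083923339844)
pad 1036 ((531.0550537109375, -408.84552001953125), (149.4517364501953, 148.08963012695312), 89.65747833251953)
```

{"fn": "servo_tool", "kwargs": {"dp": [[0, 0, -1], [0, 0, -1]], "angular": [[0, 0, 0], [0, 0, 0]], "fingers": [88, 88], "grip_force": 15}}

```text
clock: 2.25
tcp_pos: [0.2336, 0.528, 0.2838]
tool_rot: [3.14, -0.008, 1.155]
contact_force: [-0.4, 0.8, 1.3]
opening: 1.007
```

```bash
python3 plan.py 0.42 0.1 0.28 20
```

```text
dp [-7.907  8.585  0.046] ang [-0.012 -0.058  5.772] dist mm 467 | tcp [0.2336 0.528  0.2838] yaw 66.18 t 2.25 F [-0.4  0.8  1.3] q [ 0.95  0.15  1.56  0.    1.43 -0.21] op 88.7
```

{"fn": "servo_tool", "kwargs": {"dp": [[-7.9, 8.58, 0], [-7.9, 8.58, 0], [-7.9, 8.58, 0], [-7.9, 8.58, 0], [-7.9, 8.58, 0], [-7.9, 8.58, 0], [-7.9, 8.58, 0], [-7.9, 8.58, 0], [-7.9, 8.58, 0], [-7.9, 8.58, 0], [-7.9, 8.58, 0], [-7.9, 8.58, 0]], "angular": [[0, 0, 5.77], [0, 0, 5.77], [0, 0, 5.77], [0, 0, 5.77], [0, 0, 5.77], [0, 0, 5.77], [0, 0, 5.77], [0, 0, 5.77], [0, 0, 5.77], [0, 0, 5.77], [0, 0, 5.77], [0, 0, 5.77]], "fingers": [88, 88, 88, 88, 88, 88, 88, 88, 88, 88, 88, 88]}}

```text
clock: 3.45
tcp_pos: [0.4184, 0.0985, 0.2785]
tool_rot: [-3.141, 0.0, 0.348]
contact_force: [-0.1, -0.0, -0.2]
opening: 1.001
```

```bash
python3 - <<'E'
from h import *
c=read_camera('wrist');save('w1.png',c['img'])
c=read_camera('top');save('t1.png',c['img'])
E
python3 plan.py 0.355 -0.28 0.26 -37
```

```text
dp [-4.739  8.365  0.462] ang [-2.000e-03  2.000e-03  7.137e+00] dist mm 385 | tcp [0.4181 0.0994 0.2786] yaw 20.09 t 3.55 F [-0.4 -0.2 -0.1] q [-0.04 -0.2   1.9   0.    1.44 -0.4 ] op 88.1
```

{"fn": "servo_tool", "kwargs": {"dp": [[-4.74, 8.36, 0.4], [-4.74, 8.36, 0.4], [-4.74, 8.36, 0.4], [-4.74, 8.36, 0.4], [-4.74, 8.36, 0.4], [-4.74, 8.36, 0.4], [-4.74, 8.36, 0.4], [-4.74, 8.36, 0.4], [-4.74, 8.36, 0.4], [-4.74, 8.36, 0.4]], "angular": [[0, 0, 7.14], [0, 0, 7.14], [0, 0, 7.14], [0, 0, 7.14], [0, 0, 7.14], [0, 0, 7.14], [0, 0, 7.14], [0, 0, 7.14], [0, 0, 7.14], [0, 0, 7.14]], "fingers": [88, 88, 88, 88, 88, 88, 88, 88, 88, 88]}}

```text
clock: 4.55
tcp_pos: [0.3552, -0.2798, 0.2624]
tool_rot: [-3.141, 0.001, -0.647]
contact_force: [-0.7, -0.0, -0.0]
opening: 1.001
```

```bash
python3 - <<'E'
from h import *
c=read_camera('wrist');save('w2.png',c['img']);w=cloud(c)
def box(x,y,r,z0,z1):
    m=(abs(w[...,0]-x)<r)&(abs(w[...,1]-y)<r)&(w[...,2]>z0)&(w[...,2]<z1);return w[m]
p=box(.367,-.2815,.03,.134,.15);print(len(p),p.mean(0),(p.min(0)+p.max(0))/2,p.max(0)-p.min(0))
p=box(.462,-.085,.05,.010,.02);print(len(p),p.mean(0),(p.min(0)+p.max(0))/2,p.max(0)-p.min(0))
E
python3 plan.py 0.367 -0.282 0.108 -37
```

```text
580 [ 0.36931364 -0.2821071   0.1385    ] [ 0.36914463 -0.28230772  0.13735057] [0.02892434 0.02795925 0.00649106]
261 [ 0.44379971 -0.11171631  0.01424389] [ 0.45027613 -0.10329373  0.01370265] [0.05704283 0.04664016 0.0070686 ]
dp [ 0.276 -0.118  3.862] ang [-0.005  0.006 -0.001] dist mm 155 | tcp [ 0.3554 -0.2793  0.2625] yaw -37.01 t 4.6 F [0.2 0.2 0.5] q [-0.93 -0.13  1.87  0.    1.4  -0.28] op 88.2
```

View pics/w2.png

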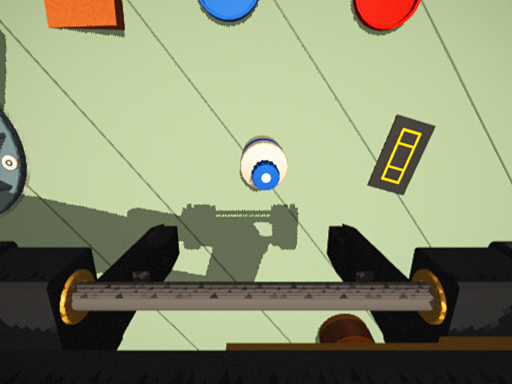

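{"fn": "servo_tool", "kwargs": {"dp": [[0.29, -0.13, 0.5], [0.29, -0.13, 1.5], [0.29, -0.13, 2.5], [0.29, -0.13, 3.3], [0.29, -0.13, 3.86], [0.29, -0.13, 3.86], [0.29, -0.13, 3.86], [0.29, -0.13, 3.86], [0.29, -0.13, 3.86], [0.29, -0.13, 3.86], [0.29, -0.13, 3.86]], "angular": [[0, 0, 0], [0, 0, 0], [0, 0, 0], [0, 0, 0], [0, 0, 0], [0, 0, 0], [0, 0, 0], [0, 0, 0], [0, 0, 0], [0, 0, 0], [0, 0, 0]], "fingers": [70, 60, 50, 50, 50, 50, 20, 20, 20, 20, 20], "grip_force": 15}}

```text
clock: 5.7
tcp_pos: [0.3682, -0.2845, 0.11]
tool_rot: [3.141, -0.003, -0.648]
contact_force: [-0.2, 1.0, 7.1]
opening: 0.311
```

{"fn": "servo_tool", "kwargs": {"dp": [[0, 0, 0], [0, 0, 0], [0, 0, 0], [0, 0, -0.25], [0, 0, -0.25], [0, 0, -0.25]], "angular": [[0, 0, 0], [0, 0, 0], [0, 0, 0], [0, 0, 0], [0, 0, 0], [0, 0, 0]], "fingers": [20, 20, 20, 20, 20, 20]}}

```text
clock: 6.3
tcp_pos: [0.3674, -0.2839, 0.1188]
tool_rot: [3.141, -0.001, -0.648]
contact_force: [-0.5, -0.1, 0.8]
opening: 0.312
```

```bash
python3 - <<'E'
from h import *
c=read_camera('scene');save('s3.png',c['img'])
c=read_camera('wrist');save('w3.png',c['img'])
E
python3 plan.py 0.368 -0.282 0.19 -37
```

```text
dp [-0.006 -0.044 -1.795] ang [-0.     0.002 -0.014] dist mm 72 | tcp [ 0.3671 -0.2835  0.1182] yaw -37.11 t 6.4 F [-0.6 -0.2 -0.7] q [-0.91  0.08  1.98 -0.    1.07 -0.27] op 27.7
```

View pics/w3.png

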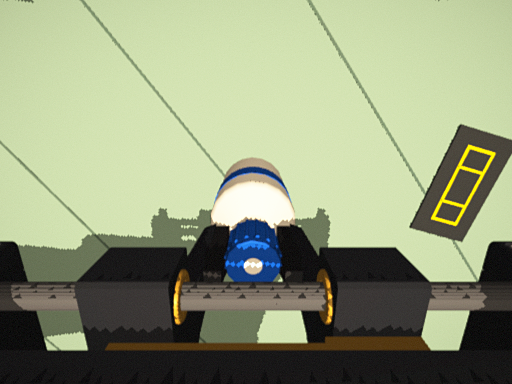

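{"fn": "servo_tool", "kwargs": {"dp": [[0, 0, -0.9], [0, 0, -1.8], [0, -0.5, -1.8], [0, -1.2, -1.8], [0, -2, -1.8], [0, -2, -1.8], [0, -2, -1.8], [0, -2, -1.8]], "angular": [[0, 0, 0], [0, 0, 0], [0, 0, 0], [0, 0, 0], [0, 0, 0], [0, 0, 0], [0, 0, 0], [0, 0, 0]], "fingers": [20, 20, 20, 20, 20, 20, 20, 20]}}

```text
clock: 7.2
tcp_pos: [0.4151, -0.2202, 0.19]
tool_rot: [3.141, 0.001, -0.648]
contact_force: [0.3, 0.1, -0.9]
opening: 0.313
```

```bash
cat > cup.py <<'E'
from h import *
import sys
from scipy.optimize import least_squares
cam,name,x,y,tag=sys.argv[1],sys.argv[2],float(sys.argv[3]),float(sys.argv[4]),sys.argv[5]
c=read_camera(cam);w=cloud(c);save(tag+'.png',c['img']);o=get_obs()
im=c['img'].astype(int)
m=(abs(w[...,0]-x)<.06)&(abs(w[...,1]-y)<.06)&(w[...,2]>.010)&(w[...,2]<.02)
col=(im[...,2]>im[...,0]+40) if 'blue' in name else (im[...,0]>im[...,1]+60)
p=w[m&col];f=least_squares(lambda s:np.hypot(p[:,0]-s[0],p[:,1]-s[1])-.0398,[x,y],loss='soft_l1',f_scale=.002);print('rim fit',len(p),f.x,'resid',np.abs(f.fun).mean())
t=o['tcp_pos'];m=(abs(w[...,0]-t[0])<.02)&(abs(w[...,1]-t[1])<.02)&(w[...,2]>t[2]+.022)&(w[...,2]<t[2]+.04)&col
p=w[m]
if len(p):
  d=R.from_euler('xyz',o['tool_rot']).inv().apply(p-t);print('cap rel tool',len(p),np.round((d.min(0)+d.max(0))/2,4),np.round(d.min(0),4),np.round(d.max(0),4))
E
python3 cup.py wrist blue .462 -.085 w4; python3 cup.py top blue .462 -.085 t4; python3 plan.py .462 -.085 .19 -37
```

```text
rim fit 1109 [ 0.46322856 -0.0854268 ] resid 0.0011113173219008746
cap rel tool 2014 [-0.0004 -0.0044 -0.0263] [-0.0149 -0.0167 -0.0305] [ 0.0142  0.0079 -0.022 ]
rim fit 103 [ 0.46144781 -0.08504407] resid 0.0014003107307043131
dp [-1.111e+00 -3.409e+00  3.000e-03] ang [ 0.002  0.002 -0.021] dist mm 143 | tcp [ 0.415  -0.2205  0.1902] yaw -37.17 t 7.3 F [-0.2 -0.3 -1.2] q [-0.74 -0.01  1.91 -0.    1.24 -0.09] op 27.2
```

View pics/w4.png

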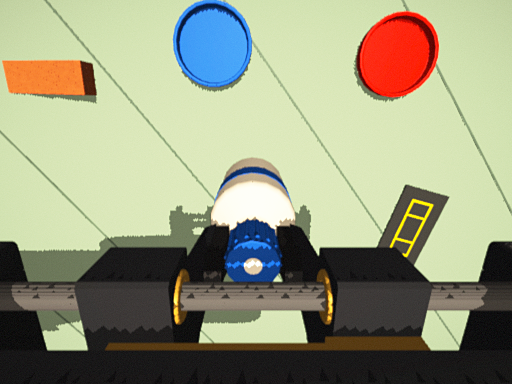

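```bash
python3 plan.py .461 -.087 .13 -37
```

```text
dp [-1.1   -3.354  1.503] ang [ 0.002  0.002 -0.021] dist mm 153 | tcp [ 0.415  -0.2205  0.1902] yaw -37.17 t 7.3 F [-0.2 -0.3 -1.2] q [-0.74 -0.01  1.91 -0.    1.24 -0.09] op 27.2
```

{"fn": "servo_tool", "kwargs": {"dp": [[-0.4, -1, 0], [-0.8, -2, 0], [-1.1, -3, 0], [-1.1, -3.35, 0], [-1.1, -3.35, 0], [-1.1, -3.35, 0.5], [-1.1, -3.35, 1], [-1.1, -3.35, 1.5], [-1.1, -3.35, 1.5], [-1.1, -3.35, 1.5], [-1.1, -3.35, 1.5]], "angular": [[0, 0, 0], [0, 0, 0], [0, 0, 0], [0, 0, 0], [0, 0, 0], [0, 0, 0], [0, 0, 0], [0, 0, 0], [0, 0, 0], [0, 0, 0], [0, 0, 0]], "fingers": [20, 20, 20, 20, 20, 20, 20, 20, 20, 20, 20]}}

```text
clock: 8.4
tcp_pos: [0.4619, -0.0874, 0.1314]
tool_rot: [-3.141, -0.002, -0.648]
contact_force: [-1.1, -1.2, -0.4]
opening: 0.311
```

```bash
python3 cup.py wrist blue .462 -.085 w5; python3 cup.py scene blue .462 -.085 s5;  python3 plan.py .461 -.087 .114 -37
python3 - <<'E'
import cv2
a=cv2.imread('pics/s5.png');cv2.imwrite('pics/s5z.png',cv2.resize(a[100:220,150:300],None,fx=5,fy=5,interpolation=cv2.INTER_CUBIC)[:600,:750])
E
```

```text
rim fit 639 [ 0.46327293 -0.08492359] resid 0.0010373114898788952
cap rel tool 2011 [-0.0003 -0.004  -0.0263] [-0.0149 -0.0161 -0.0306] [ 0.0143  0.0081 -0.022 ]
rim fit 69 [ 0.46373483 -0.08593921] resid 0.001328719938381513
cap rel tool 29 [-0.0006 -0.0057 -0.0262] [-0.0115 -0.0149 -0.0303] [ 0.0103  0.0036 -0.0221]
dp [-0.023  0.013  0.437] ang [-0.003 -0.015 -0.016] dist mm 18 | tcp [ 0.462  -0.0871  0.1315] yaw -37.13 t 8.5 F [ 0.4  0.4 -0.2] q [-0.44  0.08  1.96 -0.    1.1   0.21] op 27.5
```

View pics/s5z.png

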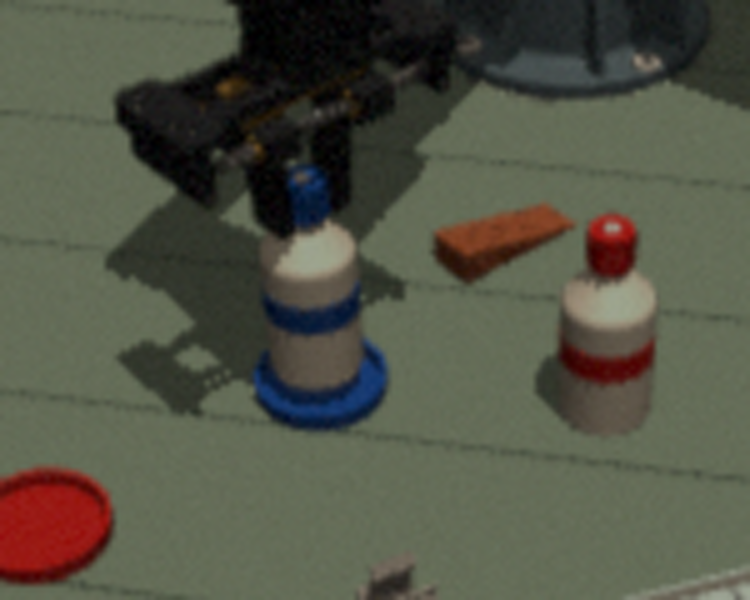

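View pics/w5.png

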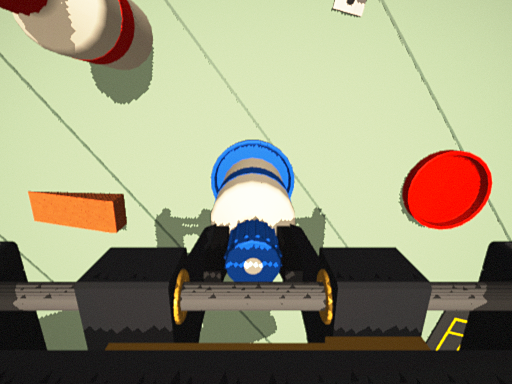

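{"fn": "servo_tool", "kwargs": {"dp": [[-0.03, 0, 0.15], [-0.03, 0, 0.3], [-0.03, 0, 0.4], [-0.03, 0, 0.47], [-0.03, 0, 0.47], [-0.03, 0, 0.47]], "angular": [[0, 0, 0], [0, 0, 0], [0, 0, 0], [0, 0, 0], [0, 0, 0], [0, 0, 0]], "fingers": [20, 20, 20, 20, 20, 20]}}

```text
clock: 9.1
tcp_pos: [0.4617, -0.0862, 0.1132]
tool_rot: [-3.141, -0.003, -0.647]
contact_force: [-2.7, 0.4, 13.2]
opening: 0.311
```

```bash
python3 plan.py .461 -.087 .114 -37; python3 cup.py scene blue .462 -.085 s6
python3 - <<'E'
import cv2
a=cv2.imread('pics/s6.png');cv2.imwrite('pics/s6z.png',cv2.resize(a[120:200,180:260],None,fx=7,fy=7,interpolation=cv2.INTER_CUBIC))
E
```

```text
dp [-0.003  0.027 -0.019] ang [-0.004 -0.021 -0.01 ] dist mm 1 | tcp [ 0.4617 -0.0862  0.1132] yaw -37.08 t 9.1 F [-2.7  0.4 13.2] q [-0.44  0.1   1.97 -0.    1.06  0.21] op 27.4
rim fit 65 [ 0.46372023 -0.08554501] resid 0.0012269381608768384
cap rel tool 26 [-0.0006 -0.0074 -0.0273] [-0.0118 -0.0153 -0.0314] [ 0.0106  0.0004 -0.0233]
```

View pics/s6z.png

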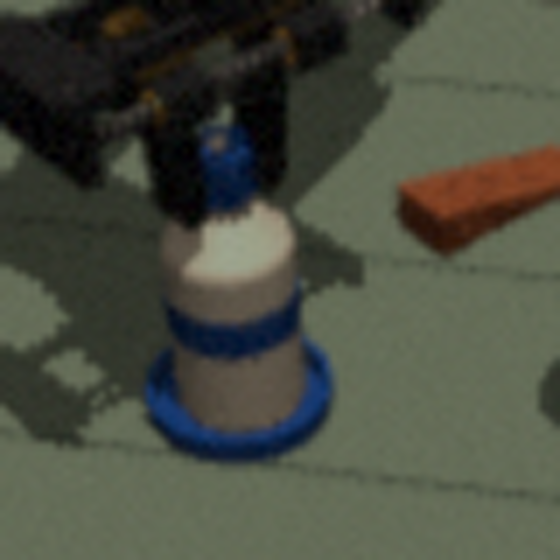

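{"fn": "servo_tool", "kwargs": {"dp": [[0, 0, -0.02], [0, 0, -0.02], [0, 0, -0.02], [0, 0, -0.02], [0, 0, -0.5], [0, 0, -1.5], [0, 0, -2.5], [0, 0, -3], [0, 0, -3]], "angular": [[0, 0, 0], [0, 0, 0], [0, 0, 0], [0, 0, 0], [0, 0, 0], [0, 0, 0], [0, 0, 0], [0, 0, 0], [0, 0, 0]], "fingers": [40, 60, 60, 60, 60, 60, 60, 60, 60]}}

```text
clock: 10.05
tcp_pos: [0.4621, -0.0865, 0.2347]
tool_rot: [-3.14, -0.006, -0.648]
contact_force: [0.2, 0.4, -0.4]
opening: 0.677
```

```bash
python3 plan.py .448 .09 .22 10; python3 cup.py scene blue .462 -.085 s7;python3 cup.py wrist blue .462 -.085 w7
python3 - <<'E'
import cv2
a=cv2.imread('pics/s7.png');cv2.imwrite('pics/s7z.png',cv2.resize(a[120:200,180:260],None,fx=7,fy=7,interpolation=cv2.INTER_CUBIC))
E
```

```text
dp [-2.946 -3.306  0.353] ang [ 0.009 -0.046 -5.887] dist mm 178 | tcp [ 0.4621 -0.0865  0.2347] yaw -37.1 t 10.05 F [ 0.2  0.4 -0.4] q [-0.44 -0.06  1.87  0.    1.33  0.21] op 59.7
rim fit 64 [ 0.46355486 -0.08540271] resid 0.0015608713241723618
rim fit 370 [ 0.46291192 -0.0850736 ] resid 0.001739798184051257
```

View pics/s7z.png

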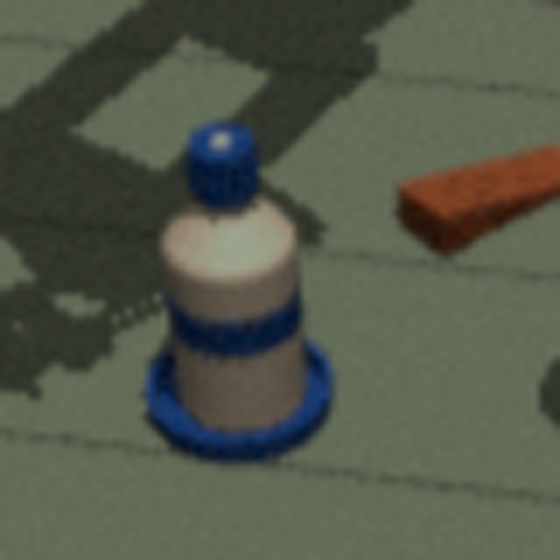

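View pics/w7.png

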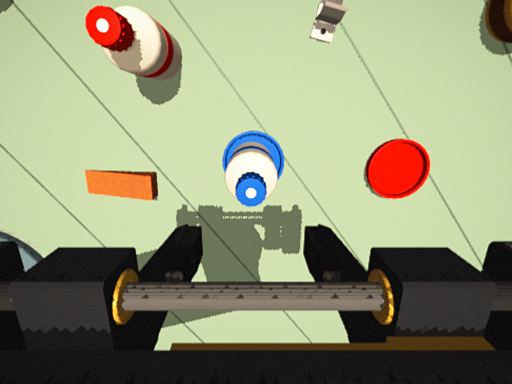

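```bash
python3 cup.py wrist red .614 -.213 w8
python3 - <<'E'
from h import *
c=read_camera('wrist');w=cloud(c);im=c['img'].astype(int)
def box(x,y,r,z0,z1,m0):
    m=(abs(w[...,0]-x)<r)&(abs(w[...,1]-y)<r)&(w[...,2]>z0)&(w[...,2]<z1)&m0;p=w[m]
    print(len(p),p.mean(0),(p.min(0)+p.max(0))/2,p.max(0)-p.min(0))
box(.462,-.085,.03,.139,.15,im[...,0]>=0)
box(.448,.0915,.03,.136,.15,im[...,0]>=0)
E
python3 plan.py .448 .0915 .21 -37
```

```text
rim fit 698 [ 0.61499287 -0.21188808] resid 0.0010597996339443661
720 [ 0.46065729 -0.08358768  0.14260973] [ 0.46026326 -0.08405592  0.14195881] [0.02899329 0.02691436 0.00567915]
1164 [0.45066273 0.09129273 0.13856197] [0.45039966 0.09163714 0.13873489] [0.02742431 0.02811223 0.00519906]
dp [-2.889 -3.354  0.497] ang [ 0.005  0.023 -0.013] dist mm 178 | tcp [ 0.4593 -0.0852  0.2296] yaw -37.11 t 10.25 F [ 0.1  0.  -0.1] q [-0.44 -0.06  1.88 -0.    1.32  0.21] op 60.0
```

{"fn": "servo_tool", "kwargs": {"dp": [[-0.7, -0.8, 0], [-1.4, -1.7, 0], [-2.1, -2.6, 0], [-2.86, -3.37, 0], [-2.86, -3.37, 0], [-2.86, -3.37, 0], [-2.86, -3.37, 0], [-2.86, -3.37, 0]], "angular": [[0, 0, 0], [0, 0, 0], [0, 0, 0], [0, 0, 0], [0, 0, 0], [0, 0, 0], [0, 0, 0], [0, 0, 0]], "fingers": [60, 60, 60, 60, 60, 60, 60, 60]}}

```text
clock: 11.05
tcp_pos: [0.4504, 0.0896, 0.231]
tool_rot: [3.141, 0.001, -0.65]
contact_force: [0.9, -0.1, -0.7]
opening: 0.678
```

```bash
python3 - <<'E'
from h import *
c=read_camera('wrist');w=cloud(c);im=c['img'].astype(int);save('w9.png',c['img'])
def box(w,x,y,r,z0,z1,m0=True):
    m=(abs(w[...,0]-x)<r)&(abs(w[...,1]-y)<r)&(w[...,2]>z0)&(w[...,2]<z1)&m0;p=w[m]
    print(len(p),p.mean(0),(p.min(0)+p.max(0))/2,p.max(0)-p.min(0))
box(w,.448,.0915,.025,.136,.145)
w=cloud(read_camera('top'));box(w,.462,-.085,.03,.139,.15)
E
python3 plan.py .4495 .0916 .109 -37
```

```text
675 [0.4507461  0.0926422  0.13866778] [0.45046734 0.09187755 0.13827135] [0.02734811 0.02748324 0.00444894]
89 [ 0.45796959 -0.0843717   0.14247325] [ 0.4577342  -0.08495636  0.14336381] [0.02616093 0.02599495 0.00871258]
dp [-0.05  -0.023  3.057] ang [ 0.002  0.002 -0.029] dist mm 122 | tcp [0.4506 0.0897 0.2313] yaw -37.23 t 11.15 F [-0.3  0.6  1. ] q [-0.06 -0.08  1.89 -0.    1.33  0.59] op 59.8
```

View pics/w9.png

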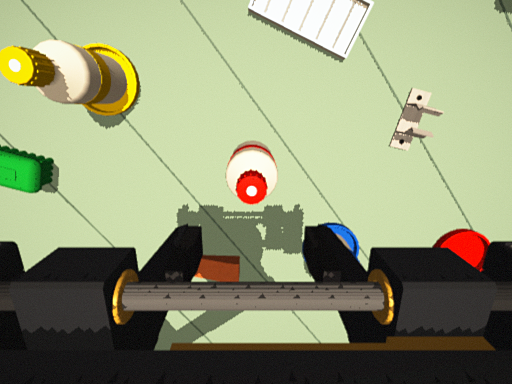

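```bash
python3 - <<'E'
from h import *
from scipy.optimize import least_squares
for cam in ['top','scene']:
    c=read_camera(cam);w=cloud(c);im=c['img'].astype(int);save(cam+'10.png',c['img'])
    hsv=cv2.cvtColor(c['img'],cv2.COLOR_RGB2HSV)
    for n,x,y in [('yel',.364,.286),('blu',.462,-.085)]:
        m=(hsv[...,1]>130)&(np.hypot(w[...,0]-x,w[...,1]-y)<.05)
        if n=='yel': m&=(hsv[...,0]>18)&(hsv[...,0]<35)
        else: m&=(hsv[...,0]>100)&(hsv[...,0]<125)
        # undistorted metric rim at z=.014 from rays: use depth cloud
        p=w[m&(w[...,2]>.0115)&(w[...,2]<.018)]
        f=least_squares(lambda s:np.hypot(p[:,0]-s[0],p[:,1]-s[1])-.040,[x,y],loss='soft_l1',f_scale=.002)
        q=w[m&(w[...,2]>.138)]
        q=(q.min(0)+q.max(0))/2
        g=w[(np.hypot(w[...,0]-x,w[...,1]-y)<.033)&(w[...,2]>.03)&(w[...,2]<.085)]
        b=least_squares(lambda s:np.hypot(g[:,0]-s[0],g[:,1]-s[1])-.029,[x,y],loss='soft_l1',f_scale=.002)
        print(cam,n,len(p),'rim',f.x,'cap',q,'body',b.x,len(g))
E
```

```text
top yel 67 rim [0.36391573 0.28508699] cap [0.36480273 0.28574509 0.14390418] body [0.36391801 0.28691365] 60
top blu 42 rim [ 0.46134037 -0.08591491] cap [ 0.45901461 -0.08483175  0.14330614] body [ 0.45844608 -0.0851597 ] 68
scene yel 64 rim [0.36556284 0.28476874] cap [0.36702425 0.28693174 0.14170271] body [0.36438945 0.28658548] 272
scene blu 54 rim [ 0.46329676 -0.0854581 ] cap [ 0.46261554 -0.08336487  0.14162941] body [ 0.45879424 -0.08512943] 268
```

```bash
python3 plan.py .4605 -.085 .2 0
```

```text
dp [2.843 3.333 0.786] ang [ 1.00e-03  1.00e-03 -4.65e+00] dist mm 178 | tcp [0.4506 0.09   0.2314] yaw -37.2 t 11.25 F [-0.4  0.   0.1] q [-0.06 -0.08  1.89 -0.    1.33  0.59] op 60.1
```

{"fn": "servo_tool", "kwargs": {"dp": [[0.7, 0.8, 0], [1.4, 1.7, 0], [2.1, 2.6, 0], [2.84, 3.33, 0], [2.84, 3.33, 0], [2.84, 3.33, 0.4], [2.84, 3.33, 0.8], [2.84, 3.33, 0.8], [2.84, 3.33, 0.8]], "angular": [[0, 0, -1], [0, 0, -2], [0, 0, -3], [0, 0, -4], [0, 0, -4.65], [0, 0, -4.65], [0, 0, -4.65], [0, 0, -4.65], [0, 0, -4.65]], "fingers": [60, 60, 60, 60, 60, 60, 60, 60, 60]}}

```text
clock: 12.15
tcp_pos: [0.4605, -0.0842, 0.1997]
tool_rot: [-3.141, 0.0, 0.001]
contact_force: [0.0, 0.3, 0.3]
opening: 0.68
```

```bash
python3 plan.py .4605 -.085 .113 0
```

```text
dp [-0.     0.021  2.167] ang [-0.001  0.003  0.008] dist mm 87 | tcp [ 0.4605 -0.0842  0.1997] yaw 0.07 t 12.15 F [0.  0.3 0.3] q [-0.44 -0.02  1.91 -0.    1.26 -0.44] op 59.9
```

{"fn": "servo_tool", "kwargs": {"dp": [[0, 0, 0.8], [0, 0, 1.6], [0, 0, 2.12], [0, 0, 2.12], [0, 0, 2.12], [0, 0, 2.12], [0, 0, 2.12], [0, 0, 2.12], [0, 0, 2.12], [0, 0, 1.9], [0, 0, 1.9], [0, 0, 1.9]], "angular": [[0, 0, 0], [0, 0, 0], [0, 0, 0], [0, 0, 0], [0, 0, 0], [0, 0, 0], [0, 0, 0], [0, 0, 0], [0, 0, 0], [0, 0, 0], [0, 0, 0], [0, 0, 0]], "fingers": [60, 60, 60, 50, 40, 20, 20, 20, 20, 20, 20, 20]}}

```text
clock: 13.35
tcp_pos: [0.4608, -0.084, 0.1239]
tool_rot: [3.141, -0.001, 0.002]
contact_force: [-0.7, -0.3, -0.2]
opening: 0.313
```

```bash
cat > rel.py <<'E'
from h import *
import sys
from scipy.optimize import least_squares
P={'blu':(.462,-.085),'red':(.6145,-.213),'yel':(.364,.286)}
for cam in sys.argv[2:]:
    c=read_camera(cam);w=cloud(c);save(sys.argv[1]+cam+'.png',c['img'])
    hsv=cv2.cvtColor(c['img'],cv2.COLOR_RGB2HSV).astype(int)
    for n,(x,y) in P.items():
        m=(hsv[...,1]>130)&(np.hypot(w[...,0]-x,w[...,1]-y)<.055)
        h=hsv[...,0]
        m&={'yel':(h>18)&(h<35),'blu':(h>100)&(h<125),'red':(h<8)|(h>170)}[n]
        p=w[m&(w[...,2]>.0115)&(w[...,2]<.018)]
        g=w[(np.hypot(w[...,0]-x,w[...,1]-y)<.036)&(w[...,2]>.03)&(w[...,2]<.085)&(hsv[...,2]>60)]
        if len(p)<10 or len(g)<10: continue
        f=least_squares(lambda s:np.hypot(p[:,0]-s[0],p[:,1]-s[1])-.040,[x,y],loss='soft_l1',f_scale=.002)
        b=least_squares(lambda s:np.hypot(g[:,0]-s[0],g[:,1]-s[1])-.029,[x,y],loss='soft_l1',f_scale=.002)
        print(cam,n,len(p),'rim',f.x,'body',b.x,len(g),'rel mm',np.round((b.x-f.x)*1000,1))
E
python3 rel.py 11 top scene wrist;python3 plan.py .4605 -.085 .113 0
```

```text
top yel 71 rim [0.36389293 0.28525327] body [0.36398203 0.28683243] 57 rel mm [0.1 1.6]
scene blu 60 rim [ 0.46328904 -0.08569903] body [ 0.45846852 -0.08497861] 143 rel mm [-4.8  0.7]
scene yel 62 rim [0.36606037 0.28487395] body [0.36415787 0.28680051] 216 rel mm [-1.9  1.9]
wrist blu 622 rim [ 0.46290548 -0.08528139] body [ 0.45942173 -0.08381784] 908 rel mm [-3.5  1.5]
dp [0.001 0.03  0.258] ang [-0.002  0.003  0.012] dist mm 10 | tcp [ 0.4604 -0.0838  0.1233] yaw 0.1 t 13.5 F [-0.1 -0.4 -1.5] q [-0.43  0.09  1.97  0.    1.09 -0.44] op 27.4
```

View pics/11wrist.png

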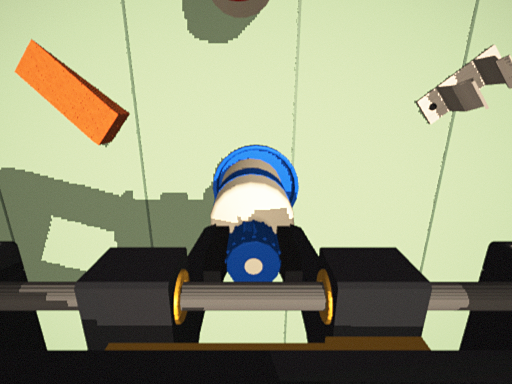

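{"fn": "servo_tool", "kwargs": {"dp": [[0.08, 0.02, 0], [0.08, 0.02, 0], [0.08, 0.02, 0.12], [0.08, 0.02, 0.2], [0.08, 0.02, 0.24], [0.08, 0.02, 0.25], [0.08, 0.02, 0.25]], "angular": [[0, 0, 0], [0, 0, 0], [0, 0, 0], [0, 0, 0], [0, 0, 0], [0, 0, 0], [0, 0, 0]], "fingers": [20, 20, 20, 20, 20, 20, 20]}}

```text
clock: 14.2
tcp_pos: [0.4652, -0.0855, 0.1157]
tool_rot: [3.14, -0.002, 0.002]
contact_force: [-4.4, 0.9, 17.8]
opening: 0.314
```

```bash
python3 rel.py 12  scene wrist;python3 plan.py .4605 -.085 .113 0
```

```text
scene blu 56 rim [ 0.46350922 -0.08519301] body [ 0.46227938 -0.085892  ] 146 rel mm [-1.2 -0.7]
scene yel 63 rim [0.36576357 0.28514659] body [0.36439326 0.28647674] 220 rel mm [-1.4  1.3]
wrist blu 669 rim [ 0.4630995  -0.08526897] body [ 0.46349854 -0.08505361] 1040 rel mm [0.4 0.2]
dp [-0.116 -0.012  0.066] ang [ 0.012 -0.017  0.014] dist mm 5 | tcp [ 0.4651 -0.0855  0.1156] yaw 0.11 t 14.3 F [-4.1  0.3 18.5] q [-0.43  0.11  1.96 -0.    1.07 -0.43] op 27.4
```

{"fn": "servo_tool", "kwargs": {"dp": [[0, 0, -0.03], [0, 0, -0.05], [0, 0, -0.05]], "angular": [[0, 0, 0], [0, 0, 0], [0, 0, 0]], "fingers": [20, 20, 20]}}

```text
clock: 14.6
tcp_pos: [0.4641, -0.0848, 0.1157]
tool_rot: [3.141, -0.001, 0.002]
contact_force: [-1.2, 0.4, 4.5]
opening: 0.311
```

```bash
python3 rel.py 13  wrist;python3 plan.py .4605 -.085 .113 0
```

```text
wrist blu 665 rim [ 0.46309208 -0.08523458] body [ 0.46297782 -0.08473502] 1010 rel mm [-0.1  0.5]
dp [-0.091  0.004  0.067] ang [ 0.002 -0.004  0.012] dist mm 5 | tcp [ 0.4641 -0.0848  0.1157] yaw 0.1 t 14.65 F [ 0.4 -0.3  4.2] q [-0.43  0.11  1.97  0.    1.07 -0.43] op 27.7
```

Centred and lightly seated; release.

{"fn": "servo_tool", "kwargs": {"dp": [[0, 0, -0.01], [0, 0, -0.01], [0, 0, -0.01], [0, 0, -0.01], [0, 0, -0.5], [0, 0, -1.5], [0, 0, -2.5], [0, 0, -3], [0, 0, -3], [0, 0, -3]], "angular": [[0, 0, 0], [0, 0, 0], [0, 0, 0], [0, 0, 0], [0, 0, 0], [0, 0, 0], [0, 0, 0], [0, 0, 0], [0, 0, 0], [0, 0, 0]], "fingers": [34, 40, 50, 60, 60, 60, 60, 60, 60, 60]}}

```text
clock: 15.65
tcp_pos: [0.4636, -0.0846, 0.2349]
tool_rot: [-3.142, 0.0, 0.002]
contact_force: [0.7, 0.0, -0.6]
opening: 0.683
```

```bash
python3 rel.py 14  scene top wrist;python3 plan.py .4498 .0916 .23 -10
```

```text
scene blu 58 rim [ 0.46372363 -0.08539344] body [ 0.46051351 -0.08530922] 157 rel mm [-3.2  0.1]
scene yel 60 rim [0.3659268  0.28482683] body [0.3644534  0.28635982] 219 rel mm [-1.5  1.5]
top yel 72 rim [0.36371499 0.28498689] body [0.3639446  0.28691981] 58 rel mm [0.2 1.9]
wrist blu 313 rim [ 0.46306436 -0.08544681] body [ 0.46194653 -0.08446161] 273 rel mm [-1.1  1. ]
dp [-0.319 -4.398  0.097] ang [-0.008  0.023  1.262] dist mm 176 | tcp [ 0.4628 -0.0843  0.2336] yaw 0.09 t 15.8 F [ 0.6  1.  -1.1] q [-0.43 -0.05  1.86 -0.    1.33 -0.43] op 60.0
```

{"fn": "servo_tool", "kwargs": {"dp": [[-0.1, -1.2, 0], [-0.2, -2.4, 0], [-0.3, -3.5, 0], [-0.33, -4.39, 0], [-0.33, -4.39, 0], [-0.33, -4.39, 0], [-0.33, -4.39, 0.5], [-0.33, -4.39, 1], [-0.33, -4.39, 1], [-0.33, -4.39, 1]], "angular": [[0, 0, 0], [0, 0, 0], [0, 0, 0], [0, 0, 0], [0, 0, 0], [0, 0, 0], [0, 0, 0], [0, 0, 0], [0, 0, 0], [0, 0, 0]], "fingers": [60, 60, 60, 60, 60, 60, 60, 60, 60, 60]}}

```text
clock: 16.8
tcp_pos: [0.4502, 0.0898, 0.1952]
tool_rot: [3.141, 0.002, -0.0]
contact_force: [-0.7, -0.5, 1.6]
opening: 0.679
```

```bash
python3 plan.py .4498 .0916 .110 0; python3 - <<'E'
from h import *
c=read_camera('wrist');w=cloud(c);save('w15.png',c['img'])
m=(abs(w[...,0]-.45)<.025)&(abs(w[...,1]-.0915)<.025)&(w[...,2]>.136)&(w[...,2]<.145);p=w[m]
print(len(p),(p.min(0)+p.max(0))/2,p.max(0)-p.min(0))
E
```

```text
dp [-0.006 -0.046  2.131] ang [ 0.001  0.012 -0.001] dist mm 85 | tcp [0.4502 0.0898 0.1952] yaw -0.01 t 16.8 F [-0.7 -0.5  1.6] q [-0.06 -0.04  1.93 -0.    1.25 -0.06] op 59.8
902 [0.4497234  0.09254405 0.13844324] [0.02707417 0.02728635 0.00483529]
```

{"fn": "servo_tool", "kwargs": {"dp": [[-0.01, -0.06, 0.8], [-0.01, -0.06, 1.6], [-0.01, -0.06, 2.11], [-0.01, -0.06, 2.11], [-0.01, -0.06, 2.11], [-0.01, -0.06, 2.11], [-0.01, -0.06, 2.11], [-0.01, -0.06, 2.11], [-0.01, -0.06, 2.11], [-0.01, -0.06, 1.7], [-0.01, -0.06, 1], [-0.01, -0.06, 0.3]], "angular": [[0, 0, 0], [0, 0, 0], [0, 0, 0], [0, 0, 0], [0, 0, 0], [0, 0, 0], [0, 0, 0], [0, 0, 0], [0, 0, 0], [0, 0, 0], [0, 0, 0], [0, 0, 0]], "fingers": [60, 60, 60, 50, 40, 20, 20, 20, 20, 20, 20, 20]}}

```text
clock: 18.05
tcp_pos: [0.4495, 0.0933, 0.1842]
tool_rot: [-3.142, 0.001, 0.002]
contact_force: [0.9, 0.6, -0.9]
opening: 0.31
```

{"fn": "servo_tool", "kwargs": {"dp": [[0, 0, -0.5], [0, 0, -1.4], [0, 0, -1.9], [0, 0, -1.9]], "angular": [[0, 0, 0], [0, 0, 0], [0, 0, 0], [0, 0, 0]], "fingers": [20, 20, 20, 20]}}

```text
clock: 18.45
tcp_pos: [0.4518, 0.0932, 0.2629]
tool_rot: [3.141, -0.007, 0.002]
contact_force: [-0.6, -0.1, -1.4]
opening: 0.311
```

```bash
python3 plan.py .6145 -.213 .255 0; python3 plan.py .6145 -.213 .255 -37
```

```text
dp [4.052 7.664 0.228] ang [ 0.002 -0.049  0.013] dist mm 347 | tcp [0.4518 0.0932 0.2629] yaw 0.11 t 18.45 F [-0.6 -0.1 -1.4] q [-0.05 -0.11  1.86  0.    1.39 -0.06] op 27.4
dp [4.052 7.664 0.228] ang [-0.013 -0.048  4.638] dist mm 347 | tcp [0.4518 0.0932 0.2629] yaw 0.11 t 18.45 F [-0.6 -0.1 -1.4] q [-0.05 -0.11  1.86  0.    1.39 -0.06] op 27.4
```

{"fn": "servo_tool", "kwargs": {"dp": [[0.5, 0.9, 0], [1, 1.9, 0], [1.6, 3, 0], [2.1, 4, 0], [2.7, 5, 0], [3.2, 6, 0], [3.7, 7, 0], [4.05, 7.66, 0], [4.05, 7.66, 0], [4.05, 7.66, 1], [4.05, 7.66, 2], [4.05, 7.66, 2.8]], "angular": [[0, 0, 0], [0, 0, 0], [0, 0, 0], [0, 0, 0], [0, 0, 0], [0, 0, 0], [0, 0, 0], [0, 0, 0], [0, 0, 0], [0, 0, 0], [0, 0, 0], [0, 0, 0]], "fingers": [20, 20, 20, 20, 20, 20, 20, 20, 20, 20, 20, 20]}}

```text
clock: 19.65
tcp_pos: [0.6107, -0.2111, 0.1438]
tool_rot: [-3.139, 0.003, 0.002]
contact_force: [-0.5, 0.4, -1.5]
opening: 0.312
```

{"fn": "servo_tool", "kwargs": {"dp": [[0, 0, 0], [0, 0, 0], [0, 0, 0]], "angular": [[0, 0, 0], [0, 0, 0], [0, 0, 0]], "fingers": [20, 20, 20]}}

```text
clock: 19.95
tcp_pos: [0.6136, -0.2131, 0.1498]
tool_rot: [3.14, -0.003, 0.002]
contact_force: [-0.1, 0.2, 0.0]
opening: 0.314
```

```bash
python3 rel.py 16 wrist top scene; python3 plan.py .6145 -.213 .114 0
```

```text
wrist blu 772 rim [ 0.46328438 -0.08491973] body [ 0.46175232 -0.08447169] 2508 rel mm [-1.5  0.4]
wrist red 544 rim [ 0.61510506 -0.2134024 ] body [ 0.61285763 -0.21454493] 488 rel mm [-2.2 -1.1]
top blu 35 rim [ 0.46088456 -0.08548346] body [ 0.46058396 -0.08523372] 26 rel mm [-0.3  0.2]
top yel 55 rim [0.36385685 0.28525715] body [0.36385754 0.28682823] 63 rel mm [0.  1.6]
scene blu 58 rim [ 0.46352118 -0.08526494] body [ 0.46084169 -0.08550057] 173 rel mm [-2.7 -0.2]
scene red 78 rim [ 0.61523339 -0.21327835] body [ 0.61193995 -0.21567727] 241 rel mm [-3.3 -2.4]
scene yel 63 rim [0.36573301 0.28514584] body [0.36428382 0.28622208] 230 rel mm [-1.4  1.1]
dp [ 0.019 -0.01   0.897] ang [ 0.013 -0.024  0.013] dist mm 36 | tcp [ 0.6136 -0.2133  0.1499] yaw 0.11 t 20.1 F [-0.2 -0.3 -1.3] q [-0.52  0.42  1.48  0.    1.23 -0.52] op 27.2
```

View pics/16wrist.png

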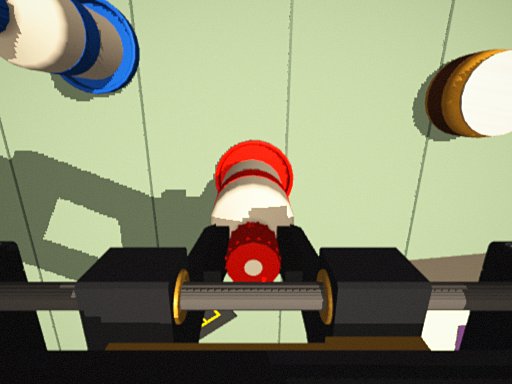

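{"fn": "servo_tool", "kwargs": {"dp": [[0.05, -0.03, 0.2], [0.05, -0.03, 0.5], [0.05, -0.03, 0.7], [0.05, -0.03, 0.8], [0.05, -0.03, 0.86], [0.05, -0.03, 0.88], [0.05, -0.03, 0.88]], "angular": [[0, 0, 0], [0, 0, 0], [0, 0, 0], [0, 0, 0], [0, 0, 0], [0, 0, 0], [0, 0, 0]], "fingers": [20, 20, 20, 20, 20, 20, 20]}}

```text
clock: 20.8
tcp_pos: [0.6161, -0.2129, 0.1159]
tool_rot: [3.139, -0.004, 0.002]
contact_force: [-5.0, 2.1, 19.4]
opening: 0.313
```

```bash
python3 rel.py 17 wrist scene; python3 plan.py .6145 -.213 .114 0
```

```text
wrist blu 915 rim [ 0.46346903 -0.08469681] body [ 0.46178157 -0.08449178] 3646 rel mm [-1.7  0.2]
wrist red 737 rim [ 0.61519564 -0.21367436] body [ 0.61404488 -0.21306725] 1078 rel mm [-1.2  0.6]
scene blu 58 rim [ 0.46331821 -0.08537288] body [ 0.46072006 -0.08563334] 170 rel mm [-2.6 -0.3]
scene red 82 rim [ 0.61557138 -0.21333808] body [ 0.6130388  -0.21370412] 281 rel mm [-2.5 -0.4]
scene yel 55 rim [0.36559704 0.28500979] body [0.36410919 0.28642008] 236 rel mm [-1.5  1.4]
dp [-0.04   0.003  0.048] ang [ 0.02  -0.028  0.013] dist mm 3 | tcp [ 0.6161 -0.2129  0.1159] yaw 0.1 t 20.9 F [-4.9  1.7 18.8] q [-0.51  0.47  1.5  -0.    1.17 -0.52] op 27.7
```

{"fn": "servo_tool", "kwargs": {"dp": [[0.06, 0, -0.08], [0.06, 0, -0.08], [0.06, 0, -0.06], [0.06, 0, -0.06]], "angular": [[0, 0, 0], [0, 0, 0], [0, 0, 0], [0, 0, 0]], "fingers": [20, 20, 20, 20]}}

```text
clock: 21.3
tcp_pos: [0.6176, -0.2122, 0.116]
tool_rot: [3.141, -0.002, 0.002]
contact_force: [-1.2, 0.6, 10.6]
opening: 0.308
```

```bash
python3 rel.py 18 wrist scene; python3 plan.py .6145 -.213 .114 0
```

```text
wrist blu 914 rim [ 0.46351358 -0.08473528] body [ 0.46177257 -0.08451473] 3723 rel mm [-1.7  0.2]
wrist red 728 rim [ 0.61530031 -0.21369337] body [ 0.61583668 -0.21267991] 1052 rel mm [0.5 1. ]
scene blu 54 rim [ 0.46313278 -0.08548596] body [ 0.46086583 -0.08588444] 178 rel mm [-2.3 -0.4]
scene red 78 rim [ 0.61528049 -0.21334318] body [ 0.61495412 -0.21315039] 282 rel mm [-0.3  0.2]
scene yel 60 rim [0.36508977 0.28487424] body [0.36419956 0.28649108] 239 rel mm [-0.9  1.6]
dp [-0.076  0.021  0.049] ang [ 0.008 -0.011  0.013] dist mm 4 | tcp [ 0.6175 -0.2121  0.1159] yaw 0.1 t 21.4 F [-2.3  0.8  9.8] q [-0.51  0.47  1.49 -0.    1.18 -0.51] op 27.6
```

{"fn": "servo_tool", "kwargs": {"dp": [[0, 0, -0.03], [0, 0, -0.03], [0, 0, -0.03], [0, 0, -0.03], [0, 0, -0.03], [0, 0, -0.5], [0, 0, -1.5], [0, 0, -2.5], [0, 0, -3], [0, 0, -3]], "angular": [[0, 0, 0], [0, 0, 0], [0, 0, 0], [0, 0, 0], [0, 0, 0], [0, 0, 0], [0, 0, 0], [0, 0, 0], [0, 0, 0], [0, 0, 0]], "fingers": [20, 34, 40, 50, 60, 60, 60, 60, 60, 60]}}

```text
clock: 22.4
tcp_pos: [0.6187, -0.2126, 0.2391]
tool_rot: [3.138, -0.006, 0.002]
contact_force: [0.1, -0.8, 0.3]
opening: 0.681
```

```bash
python3 rel.py 19 wrist top scene; python3 plan.py .5 .2 .235 120; python3 plan.py .526 .403 .235 126
```

```text
wrist blu 495 rim [ 0.46318882 -0.0849957 ] body [ 0.46177559 -0.08441091] 1049 rel mm [-1.4  0.6]
wrist red 343 rim [ 0.61505073 -0.21371879] body [ 0.61431083 -0.21200932] 266 rel mm [-0.7  1.7]
top blu 29 rim [ 0.46099469 -0.08575975] body [ 0.46080474 -0.08523138] 22 rel mm [-0.2  0.5]
top yel 53 rim [0.3638397  0.28511056] body [0.36387246 0.28693951] 61 rel mm [0.  1.8]
scene blu 54 rim [ 0.46359979 -0.08543171] body [ 0.46093363 -0.08556141] 172 rel mm [-2.7 -0.1]
scene red 77 rim [ 0.61542004 -0.21313134] body [ 0.61341102 -0.21300353] 302 rel mm [-2.   0.1]
scene yel 67 rim [0.36629885 0.28492941] body [0.36436695 0.28645726] 227 rel mm [-1.9  1.5]
dp [ -2.886 -10.286  -0.034] ang [ -0.022   0.    -14.988] dist mm 427 | tcp [ 0.6161 -0.2113  0.2329] yaw 0.09 t 22.55 F [-0.   0.2 -1. ] q [-0.51  0.35  1.4  -0.    1.39 -0.51] op 59.8
dp [ -2.227 -15.36   -0.029] ang [-2.2000e-02 -1.0000e-03 -1.5738e+01] dist mm 621 | tcp [ 0.6161 -0.2113  0.2329] yaw 0.09 t 22.55 F [-0.   0.2 -1. ] q [-0.51  0.35  1.4  -0.    1.39 -0.51] op 59.8
```

View pics/19wrist.png

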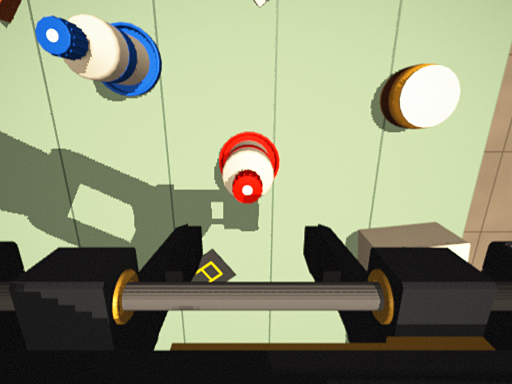

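```bash
python3 plan.py .465 .36 .22 -54
```

```text
dp [ -3.753 -14.287   0.348] ang [-1.000e-03  1.900e-02  6.762e+00] dist mm 591 | tcp [ 0.6161 -0.2113  0.2329] yaw 0.09 t 22.55 F [-0.   0.2 -1. ] q [-0.51  0.35  1.4  -0.    1.39 -0.51] op 59.8
```

{"fn": "servo_tool", "kwargs": {"dp": [[-3.75, -14.3, 0.3], [-3.75, -14.3, 0.3], [-3.75, -14.3, 0.3], [-3.75, -14.3, 0.3], [-3.75, -14.3, 0.3], [-3.75, -14.3, 0.3], [-3.75, -14.3, 0.3], [-3.75, -14.3, 0.3], [-3.75, -14.3, 0.3], [-3.75, -14.3, 0.3], [-3.75, -14.3, 0.3], [-3.75, -14.3, 0.3]], "angular": [[0, 0, 0.5], [0, 0, 1], [0, 0, 2], [0, 0, 3], [0, 0, 4], [0, 0, 5], [0, 0, 6], [0, 0, 6.76], [0, 0, 6.76], [0, 0, 6.76], [0, 0, 6.76], [0, 0, 6.76]], "fingers": [60, 60, 60, 60, 60, 60, 70, 70, 70, 70, 70, 70]}}

```text
clock: 23.75
tcp_pos: [0.4638, 0.3616, 0.2202]
tool_rot: [3.138, 0.001, -0.942]
contact_force: [1.5, -0.2, -0.1]
opening: 0.796
```

{"fn": "servo_tool", "kwargs": {"dp": [[0, 0, 0], [0, 0, 0], [0, 0, 0], [0, 0, 0]], "angular": [[0, 0, 0], [0, 0, 0], [0, 0, 0], [0, 0, 0]], "fingers": [70, 70, 70, 70]}}

```text
clock: 24.15
tcp_pos: [0.4663, 0.3586, 0.222]
tool_rot: [3.14, -0.0, -0.944]
contact_force: [0.3, -0.1, -0.4]
opening: 0.796
```

```bash
cat > rect.py <<'E'
from h import *
import sys
# rect.py cam name x y z0 z1 tag
cam,x,y,r,z0,z1,tag=sys.argv[1],*map(float,sys.argv[2:7]),sys.argv[7]
c=read_camera(cam);w=cloud(c);save(tag+'.png',c['img'])
m=(np.hypot(w[...,0]-x,w[...,1]-y)<r)&(w[...,2]>z0)&(w[...,2]<z1)
m=cv2.morphologyEx(m.astype(np.uint8),cv2.MORPH_OPEN,np.ones((3,3)))>0
p=w[m];(a,b),(s,t),th=cv2.minAreaRect((p[:,:2]*1000).astype(np.float32))
q=p[:,:2];cc=np.cov((q-q.mean(0)).T);e=np.linalg.eigh(cc)[1][:,1]
if t>s: th-=90
print(cam,len(p),'rect c',round(a,1),round(b,1),'size',round(s,1),round(t,1),'long deg',round(th,1),'pca',round(np.degrees(np.arctan2(e[1],e[0]))%180,1),'mean',np.round(q.mean(0)*1000,1),'z',np.median(p[:,2]))
E
python3 rect.py wrist .526 .403 .075 .036 .05 w20; python3 rect.py top .526 .403 .075 .036 .05 t20; python3 plan.py .526 .403 .05 -54
```

```text
wrist 4056 rect c 528.5 405.2 size 114.0 45.5 long deg 36.2 pca 36.4 mean [531.1 406.8] z 0.044367340911176056
top 9 rect c 501.4 363.7 size 7.2 6.0 long deg 7.9 pca 22.2 mean [501.5 363.8] z 0.042086943525621034
dp [-0.023 -1.854  4.313] ang [ 0.002 -0.001 -0.013] dist mm 188 | tcp [0.4665 0.3588 0.2226] yaw -54.1 t 24.25 F [ 0.3 -0.1  0.2] q [ 0.45  0.23  1.59 -0.    1.33  1.4 ] op 70.6
```

View pics/w20.png

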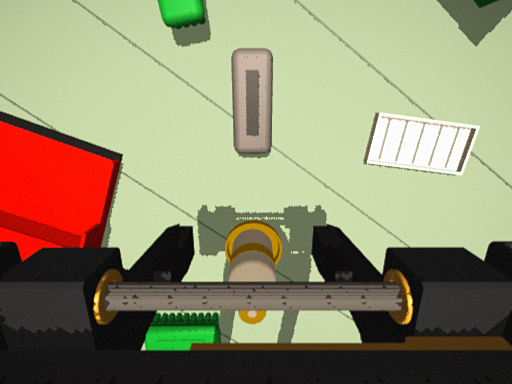

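```bash
python3 plan.py .527 .404 .018 -53.7
```

```text
dp [-0.029 -1.89   5.113] ang [ 0.002 -0.001 -0.05 ] dist mm 218 | tcp [0.4665 0.3588 0.2226] yaw -54.1 t 24.25 F [ 0.3 -0.1  0.2] q [ 0.45  0.23  1.59 -0.    1.33  1.4 ] op 70.6
```

{"fn": "servo_tool", "kwargs": {"dp": [[-0.03, -1, 0], [-0.03, -1.89, 0.5], [-0.03, -1.89, 1.5], [-0.03, -1.89, 2.5], [-0.03, -1.89, 3.5], [-0.03, -1.89, 4.5], [-0.03, -1.89, 5.1], [-0.03, -1.89, 5.1], [-0.03, -1.89, 5.1], [-0.03, -1.89, 5.1]], "angular": [[0, 0, -0.05], [0, 0, -0.05], [0, 0, -0.05], [0, 0, -0.05], [0, 0, -0.05], [0, 0, -0.05], [0, 0, -0.05], [0, 0, -0.05], [0, 0, -0.05], [0, 0, -0.05]], "fingers": [70, 70, 70, 70, 70, 70, 70, 70, 70, 70]}}

```text
clock: 25.25
tcp_pos: [0.5282, 0.406, 0.0212]
tool_rot: [-3.138, -0.001, -0.936]
contact_force: [0.3, 0.3, 1.0]
opening: 0.792
```

{"fn": "servo_tool", "kwargs": {"dp": [[0, 0, 0], [0, 0, 0], [0, 0, 0], [0, 0, 0], [0, 0, 0], [0, 0, 0], [0, 0, -0.5], [0, 0, -1.2], [0, 0, -2], [0, 0, -2]], "angular": [[0, 0, 0], [0, 0, 0], [0, 0, 0], [0, 0, 0], [0, 0, 0], [0, 0, 0], [0, 0, 0], [0, 0, 0], [0, 0, 0], [0, 0, 0]], "fingers": [55, 40, 35, 35, 35, 35, 35, 35, 35, 35], "grip_force": 25}}

```text
clock: 26.25
tcp_pos: [0.529, 0.4072, 0.1036]
tool_rot: [-3.134, -0.001, -0.935]
contact_force: [1.0, 0.2, -1.2]
opening: 0.518
```

```bash
python3 rect.py top .614 .197 .08 .008 .016 t21;python3 plan.py .59 .3 .12 -10; python3 plan.py .614 .197 .12 27; python3 - <<'E'
from h import *
c=read_camera('wrist');save('w21.png',c['img'])
E
```

```text
top 0 rect c 0.0 0.0 size 0.0 0.0 long deg 0.0 pca nan mean [nan nan] z nan
dp [ 3.065  0.324 -0.476] ang [-0.03  -0.016 -5.447] dist mm 125 | tcp [0.5277 0.4064 0.1009] yaw -53.58 t 26.3 F [-0.1 -0.2 -1.3] q [0.48 0.51 1.46 0.   1.16 1.41] op 45.7
dp [ 5.494  1.37  -0.48 ] ang [ -0.025  -0.027 -10.072] dist mm 227 | tcp [0.5277 0.4064 0.1009] yaw -53.58 t 26.3 F [-0.1 -0.2 -1.3] q [0.48 0.51 1.46 0.   1.16 1.41] op 45.7rect.py:9: RuntimeWarning: Mean of empty slice.
  q=p[:,:2];cc=np.cov((q-q.mean(0)).T);e=np.linalg.eigh(cc)[1][:,1]
  ret = um.true_divide(
  avg = a.mean(axis, **keepdims_kw)
rect.py:9: RuntimeWarning: Degrees of freedom <= 0 for slice
  q=p[:,:2];cc=np.cov((q-q.mean(0)).T);e=np.linalg.eigh(cc)[1][:,1]
  c *= np.true_divide(1, fact)
  c *= np.true_divide(1, fact)
rect.py:11: RuntimeWarning: Mean of empty slice.
  print(cam,len(p),'rect c',round(a,1),round(b,1),'size',round(s,1),round(t,1),'long deg',round(th,1),'pca',round(np.degrees(np.arctan2(e[1],e[0]))%180,1),'mean',np.round(q.mean(0)*1000,1),'z',np.median(p[:,2]))
  return _methods._mean(a, axis=axis, dtype=dtype,
  ret = ret.dtype.type(ret / rcount)
```

View pics/w21.png

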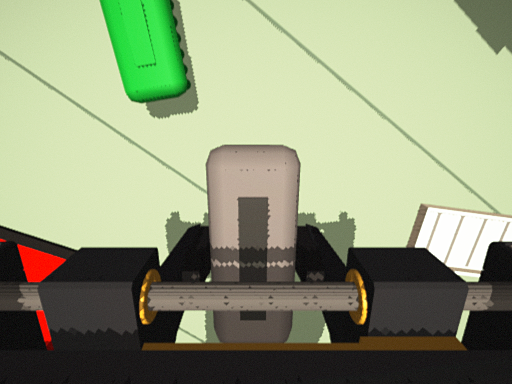

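```bash
cat > held.py <<'E'
from h import *
c=read_camera('wrist');w=cloud(c);o=get_obs()
d=R.from_euler('xyz',o['tool_rot']).inv().apply((w.reshape(-1,3)-o['tcp_pos']))
m=(d[:,2]>-.03)&(d[:,2]<-.005)&(d[:,1]<-.025)&(d[:,1]>-.1)&(abs(d[:,0])<.035)
q=d[m]
print(len(q),q.min(0),q.max(0),np.percentile(q[:,2],[2,50,98]), 'front y (1%)',np.percentile(q[:,1],1))
for a,b in [(-.055,-.045),(-.045,-.035)]:
    k=q[(q[:,1]>a)&(q[:,1]<b)];print(k[:,0].min(),k[:,0].max())
E
python3 held.py; python3 plan.py .682 .063 .17 27
```

```text
6725 [-0.02327865 -0.0596577  -0.02942779] [ 0.02281304 -0.02500748 -0.01540336] [-0.02788943 -0.02590342 -0.01807769] front y (1%) -0.05925471157780418
-0.022913359089625534 0.022811668988542703
-0.023248426376648073 0.022773583407342705
dp [ 9.206  1.933 -1.816] ang [ 9.0000e-03  1.1000e-02 -1.0073e+01] dist mm 383 | tcp [0.5255 0.4052 0.0974] yaw -53.58 t 26.4 F [ 0.5  0.2 -2.2] q [0.48 0.52 1.47 0.   1.16 1.41] op 45.6
```

{"fn": "servo_tool", "kwargs": {"dp": [[0, 0, -1.5], [9.2, 1.93, -1.8], [9.2, 1.93, -1.8], [9.2, 1.93, -1.8], [9.2, 1.93, -1.8], [9.2, 1.93, -1.8], [9.2, 1.93, -1.8], [9.2, 1.93, -1.8], [9.2, 1.93, -1.8], [9.2, 1.93, -1.8], [9.2, 1.93, -1.8], [9.2, 1.93, -1.8]], "angular": [[0, 0, -1], [0, 0, -2], [0, 0, -3], [0, 0, -4], [0, 0, -5], [0, 0, -6], [0, 0, -7], [0, 0, -8], [0, 0, -9], [0, 0, -10.07], [0, 0, -10.07], [0, 0, -10.07]], "fingers": [35, 35, 35, 35, 35, 35, 35, 35, 35, 35, 35, 35]}}

```text
clock: 27.6
tcp_pos: [0.6815, 0.0639, 0.1685]
tool_rot: [-3.14, 0.003, 0.467]
contact_force: [-0.1, -0.6, -1.5]
opening: 0.516
```

{"fn": "servo_tool", "kwargs": {"dp": [[0, 0, 0], [0, 0, 0], [0, 0, 0]], "angular": [[0, 0, 0], [0, 0, 0], [0, 0, 0]], "fingers": [35, 35, 35]}}

```text
clock: 27.9
tcp_pos: [0.6825, 0.0643, 0.1707]
tool_rot: [-3.142, 0.0, 0.471]
contact_force: [0.3, 0.1, -1.8]
opening: 0.521
```

```bash
cat > tray.py <<'E'
from h import *
import sys
tag,cams=sys.argv[1],sys.argv[2:]
for cam in cams:
    c=read_camera(cam);save(tag+cam+'.png',c['img']);w=cloud(c)
    for d in cut_out(cam,'brush_tray')[:2]:
        m=d['mask']
        g=w[m];g=g[np.isfinite(g[:,0])];
        if not len(g) or abs(np.median(g[:,0])-.614)>.08: continue
        # outer contour, projected on z=.012 plane
        K=c['camera_matrix'];cs,_=cv2.findContours(m.astype(np.uint8),cv2.RETR_EXTERNAL,cv2.CHAIN_APPROX_NONE)
        u=max(cs,key=len)[:,0].astype(float)
        a=np.array(c['attitude']);Rm=R.from_euler('xyz',a).as_matrix()
        ray=np.stack([(u[:,0]-K[0,2])/K[0,0],-(u[:,1]-K[1,2])/K[1,1],-np.ones(len(u))],-1)@Rm.T
        s=(.010-c['xyz'][2])/ray[:,2];P=c['xyz']+ray*s[:,None]
        (x,y),(p,q),th=cv2.minAreaRect((P[:,:2]*1000).astype(np.float32))
        if q>p: th-=90
        print(cam,d['score'],'mask rect',round(x,1),round(y,1),round(p,1),round(q,1),'long',round(th,1))
    # white via image
    im=c['img'].astype(int);hi=(w[...,2]>.0085)&(w[...,2]<.018)&(np.hypot(w[...,0]-.614,w[...,1]-.197)<.085)
    P=w[hi]
    if len(P)>20:
        (x,y),(p,q),th=cv2.minAreaRect((P[:,:2]*1000).astype(np.float32))
        if q>p: th-=90
        print(cam,'wall rect',len(P),round(x,1),round(y,1),round(p,1),round(q,1),'long',round(th,1))
E
python3 tray.py 22 wrist scene top; python3 held.py; python3 plan.py .614 .197 .1 27
```

```text
wrist 0.81 mask rect 624.8 179.6 64.2 89.4 long -61.0
wrist wall rect 789 625.2 179.5 63.9 88.3 long -61.3
scene 0.61 mask rect 538.5 -405.2 116.0 61.2 long 36.8
scene 0.59 mask rect 616.9 197.5 72.6 134.0 long -61.6
scene wall rect 221 615.2 196.9 66.7 131.5 long -61.7
top 0.95 mask rect 609.3 204.5 67.2 111.3 long -60.2
top wall rect 118 613.1 217.6 92.8 122.1 long -17.9
6611 [-0.02293482 -0.05893375 -0.02753207] [ 0.02317787 -0.02500596 -0.01313869] [-0.02647424 -0.02443215 -0.01655017] front y (1%) -0.05854766119449539
-0.02292975743719617 0.023170867098854263
-0.022863563365410174 0.023177873075074414
dp [-0.018 -3.752  1.77 ] ang [ 0.    -0.001 -0.004] dist mm 166 | tcp [0.6827 0.0636 0.1708] yaw 26.97 t 28.25 F [ 0.8  0.1 -1.7] q [-0.08  0.48  1.36  0.    1.3  -0.55] op 45.6
```

View pics/22wrist.png

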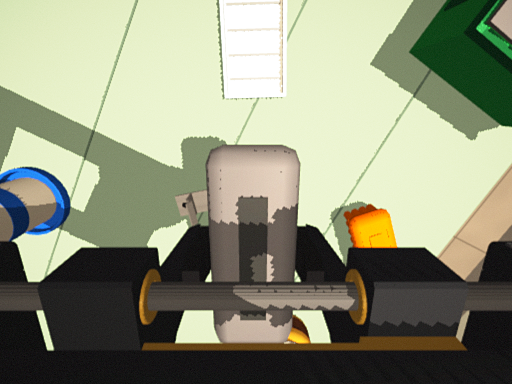

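```bash
python3 plan.py .6155 .1964 .05 28.6
```

```text
dp [ 0.008 -3.722  3.02 ] ang [ 0.    -0.001 -0.204] dist mm 192 | tcp [0.6827 0.0636 0.1708] yaw 26.97 t 28.25 F [ 0.8  0.1 -1.7] q [-0.08  0.48  1.36  0.    1.3  -0.55] op 45.6
```

{"fn": "servo_tool", "kwargs": {"dp": [[0, -1, 0], [0, -2, 0], [0, -3, 0], [0, -3.72, 0], [0, -3.72, 0.5], [0, -3.72, 1.2], [0, -3.72, 2], [0, -3.72, 2.6], [0, -3.72, 3], [0, -3.72, 3], [0, -3.72, 3]], "angular": [[0, 0, -0.2], [0, 0, -0.2], [0, 0, -0.2], [0, 0, -0.2], [0, 0, -0.2], [0, 0, -0.2], [0, 0, -0.2], [0, 0, -0.2], [0, 0, -0.2], [0, 0, -0.2], [0, 0, -0.2]], "fingers": [35, 35, 35, 35, 35, 35, 35, 35, 35, 35, 35]}}

```text
clock: 29.35
tcp_pos: [0.6157, 0.1962, 0.0514]
tool_rot: [3.141, -0.001, 0.499]
contact_force: [-1.0, 0.7, -0.3]
opening: 0.52
```

```bash
python3 tray.py 23 wrist scene top; python3 plan.py .6155 .1964 .0205 28.6
python3 - <<'E'
import cv2
a=cv2.imread('pics/23scene.png');cv2.imwrite('pics/23z.png',cv2.resize(a[170:260,250:350],None,fx=6,fy=6,interpolation=cv2.INTER_CUBIC))
E
```

```text
wrist 0.68 mask rect 590.2 244.0 64.9 24.9 long 28.6
wrist wall rect 869 590.3 243.4 64.2 26.3 long 28.3
scene 0.6 mask rect 631.5 202.0 69.1 140.4 long -76.6
scene wall rect 146 614.8 197.5 70.2 131.5 long -61.7
dp [-0.01  -0.009  0.787] ang [ 0.005 -0.013 -0.003] dist mm 31 | tcp [0.6159 0.1963 0.052 ] yaw 28.58 t 29.65 F [-0.9  0.2 -1.9] q [ 0.13  0.54  1.53 -0.    1.06 -0.37] op 45.3
```

View pics/23wrist.png

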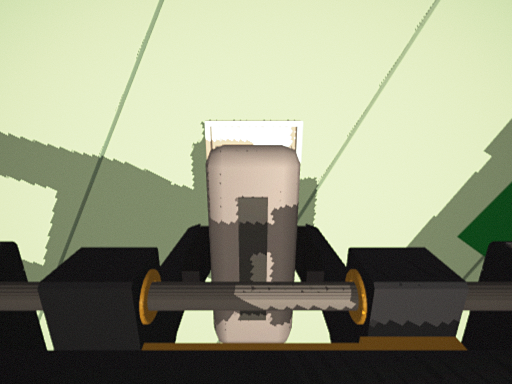

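View pics/23z.png

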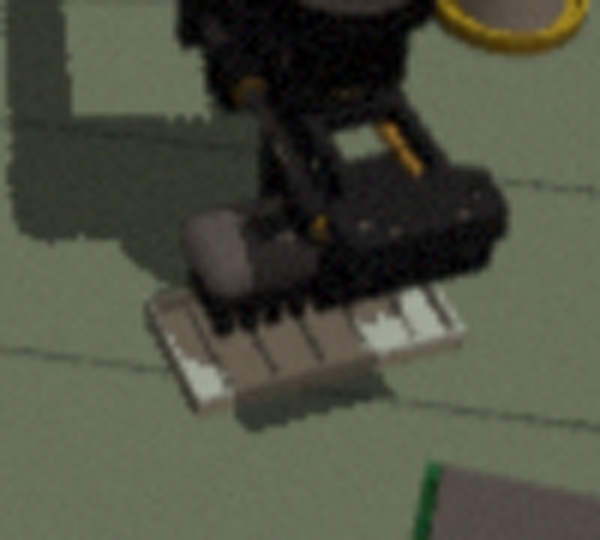

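{"fn": "servo_tool", "kwargs": {"dp": [[-0.01, -0.01, 0.2], [-0.01, -0.01, 0.4], [-0.01, -0.01, 0.6], [-0.01, -0.01, 0.7], [-0.01, -0.01, 0.76], [-0.01, -0.01, 0.76]], "angular": [[0, 0, 0], [0, 0, 0], [0, 0, 0], [0, 0, 0], [0, 0, 0], [0, 0, 0]], "fingers": [35, 35, 35, 35, 35, 35]}}

```text
clock: 30.25
tcp_pos: [0.6136, 0.1961, 0.0225]
tool_rot: [-3.141, 0.003, 0.499]
contact_force: [-12.9, -4.0, 22.5]
opening: 0.52
```

```bash
python3 plan.py .6155 .1968 .0205 28.6; python3 - <<'E'
from h import *
c=read_camera('wrist');save('w24.png',c['img'])
E
```

```text
dp [0.05  0.007 0.05 ] ang [-0.004  0.025  0.001] dist mm 3 | tcp [0.6136 0.1961 0.0225] yaw 28.61 t 30.25 F [-12.9  -4.   22.5] q [ 0.13  0.59  1.54 -0.    1.02 -0.37] op 45.8
```

View pics/w24.png

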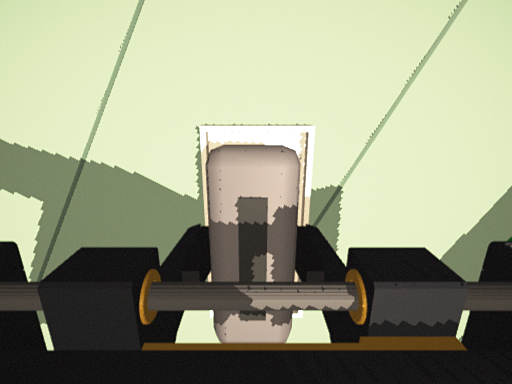

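{"fn": "servo_tool", "kwargs": {"dp": [[0.03, 0, -0.12], [0.06, 0, -0.15], [0.06, 0, -0.15], [0.06, 0, -0.15]], "angular": [[0, 0, 0], [0, 0, 0], [0, 0, 0], [0, 0, 0]], "fingers": [35, 35, 35, 35]}}

```text
clock: 30.7
tcp_pos: [0.6165, 0.1974, 0.0256]
tool_rot: [-3.141, 0.001, 0.499]
contact_force: [-0.0, -0.5, -1.3]
opening: 0.518
```

```bash
python3 plan.py .6155 .1968 .0215 28.6; python3 - <<'E'
from h import *
c=read_camera('wrist');save('w25.png',c['img'])
E
```

```text
dp [-0.029  0.001  0.103] ang [-0.002  0.005 -0.003] dist mm 4 | tcp [0.6165 0.1974 0.0256] yaw 28.57 t 30.7 F [-0.  -0.5 -1.3] q [ 0.13  0.59  1.53  0.    1.02 -0.37] op 45.6
```

View pics/w25.png

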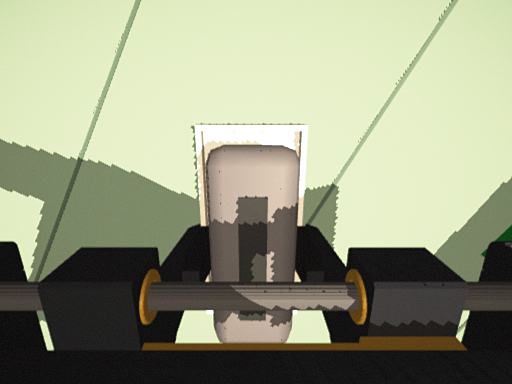

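{"fn": "servo_tool", "kwargs": {"dp": [[-0.02, 0, 0.04], [-0.02, 0, 0.07], [-0.02, 0, 0.08], [-0.02, 0, 0.08]], "angular": [[0, 0, 0], [0, 0, 0], [0, 0, 0], [0, 0, 0]], "fingers": [35, 35, 35, 35]}}

```text
clock: 31.15
tcp_pos: [0.6159, 0.1971, 0.0229]
tool_rot: [-3.141, 0.0, 0.499]
contact_force: [0.3, 0.0, -1.2]
opening: 0.517
```

```bash
python3 plan.py .6155 .1968 .0215 28.6; python3 - <<'E'
from h import *
c=read_camera('wrist');save('w26.png',c['img'])
E
```

```text
dp [-0.011  0.001  0.035] ang [-0.001  0.002 -0.003] dist mm 1 | tcp [0.6159 0.1971 0.0229] yaw 28.58 t 31.15 F [ 0.3  0.  -1.2] q [ 0.13  0.59  1.54 -0.    1.02 -0.37] op 45.6
```

View pics/w26.png

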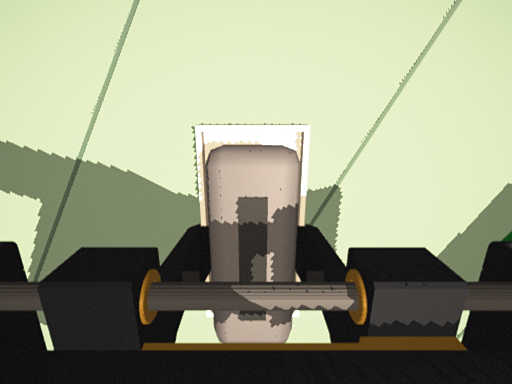

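{"fn": "servo_tool", "kwargs": {"dp": [[0, 0, 0.03], [0, 0, 0.03], [0, 0, 0.03], [0, 0, 0.03], [0, 0, 0.03], [0, 0, -0.5], [0, 0, -1.5], [0, 0, -2.5], [0, 0, -3.5], [0, 0, -4], [0, 0, -4]], "angular": [[0, 0, 0], [0, 0, 0], [0, 0, 0], [0, 0, 0], [0, 0, 0], [0, 0, 0], [0, 0, 0], [0, 0, 0], [0, 0, 0], [0, 0, 0], [0, 0, 0]], "fingers": [35, 35, 48, 58, 66, 66, 66, 66, 66, 66, 66]}}

```text
clock: 32.3
tcp_pos: [0.6185, 0.1975, 0.1875]
tool_rot: [3.139, -0.007, 0.499]
contact_force: [-0.5, -0.3, -0.1]
opening: 0.747
```

```bash
python3 plan.py .647 .007 .16 39; python3 rect.py wrist .614 .198 .08 .04 .052 w27;python3 tray.py 27 wrist
```

```text
dp [-1.656  4.521  0.688] ang [ 0.025 -0.05  -1.302] dist mm 195 | tcp [0.6185 0.1975 0.1875] yaw 28.58 t 32.3 F [-0.5 -0.3 -0.1] q [ 0.13  0.38  1.46  0.    1.29 -0.37] op 65.8
wrist 4039 rect c 615.4 199.0 size 45.1 111.5 long deg -61.5 pca 118.6 mean [613.7 202.3] z 0.04741797841997719
wrist 0.92 mask rect 615.9 197.3 66.4 132.2 long -61.4
wrist wall rect 777 615.4 197.7 64.1 129.3 long -61.4
```

View pics/w27.png

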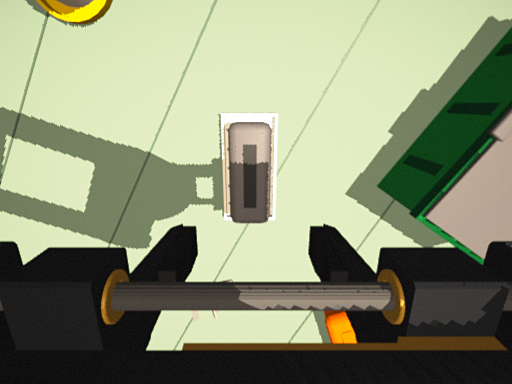

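```bash
python3 plan.py .715 -.075 .18 39
```

```text
dp [-1.057  7.165  0.026] ang [-0.008  0.017 -1.303] dist mm 290 | tcp [0.6151 0.1969 0.1812] yaw 28.57 t 32.45 F [-0.1 -0.1  0.6] q [ 0.13  0.39  1.47 -0.    1.29 -0.37] op 66.1
```

{"fn": "servo_tool", "kwargs": {"dp": [[-0.2, 1, 0], [-0.3, 2.1, 0], [-0.5, 3.2, 0], [-0.6, 4.3, 0], [-0.8, 5.4, 0], [-0.9, 6.4, 0], [-1.06, 7.16, 0], [-1.06, 7.16, 0], [-1.06, 7.16, 0], [-1.06, 7.16, 0], [-1.06, 7.16, 0]], "angular": [[0, 0, -0.2], [0, 0, -0.5], [0, 0, -0.8], [0, 0, -1.1], [0, 0, -1.3], [0, 0, -1.3], [0, 0, -1.3], [0, 0, -1.3], [0, 0, -1.3], [0, 0, -1.3], [0, 0, -1.3]], "fingers": [66, 66, 66, 66, 66, 66, 66, 66, 66, 66, 66]}}

```text
clock: 33.55
tcp_pos: [0.7153, -0.073, 0.1824]
tool_rot: [-3.14, 0.001, 0.682]
contact_force: [-0.4, -0.1, 0.5]
opening: 0.748
```

```bash
cat > clip.py <<'E'
from h import *
import sys
tag,cam=sys.argv[1],sys.argv[2]
c=read_camera(cam);save(tag+'.png',c['img']);w=cloud(c)
np.savez('/tmp/clip.npz',**c)
ds=cut_out(cam,'steel_clip');print([(round(d['score'],2),np.round(d['pixel'])) for d in ds])
if ds:
    m=ds[0]['mask'];p=w[m];p=p[np.isfinite(p[:,0])]
    for a,b in [(.0005,.008),(.03,.05)]:
        q=p[(p[:,2]>a)&(p[:,2]<b)]
        if len(q)>5:
            (x,y),(s,t),th=cv2.minAreaRect((q[:,:2]*1000).astype(np.float32))
            if t>s: th-=90
            print(a,b,len(q),round(x,1),round(y,1),round(s,1),round(t,1),'long',round(th,1))
print('tip',[(round(d['score'],2),np.round(d['pixel'],1)) for d in tip_of(cam,'steel_clip')[:2]])
E
python3 clip.py w28 wrist;python3 plan.py .647 .007 .1 39
```

```text
[(0.72, array([ 78., 254.]))]
0.0005 0.008 1280 649.1 9.4 75.3 25.8 long 39.0
0.03 0.05 366 649.1 9.0 32.0 25.4 long 39.0
tip [(0.65, array([ 79. , 252.5]))]
dp [-0.066 -2.644  2.081] ang [-0.    -0.     0.008] dist mm 135 | tcp [ 0.7157 -0.0735  0.1832] yaw 39.06 t 33.7 F [ 0.2  0.  -0.2] q [-0.27  0.54  1.25  0.    1.35 -0.95] op 65.9
```

View pics/w28.png

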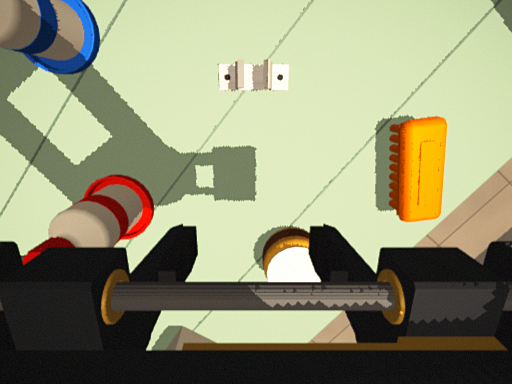

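```bash
python3 plan.py .6485 .0085 .007 39
```

```text
dp [-0.013 -2.65   4.406] ang [-0.    -0.     0.008] dist mm 206 | tcp [ 0.7157 -0.0735  0.1832] yaw 39.06 t 33.7 F [ 0.2  0.  -0.2] q [-0.27  0.54  1.25  0.    1.35 -0.95] op 65.9
```

{"fn": "servo_tool", "kwargs": {"dp": [[0, -1, 0], [0, -2, 0.2], [0, -2.65, 1.2], [0, -2.65, 2.2], [0, -2.65, 3.2], [0, -2.65, 3.7], [0, -2.65, 3.7], [0, -2.65, 3.7]], "angular": [[0, 0, 0], [0, 0, 0], [0, 0, 0], [0, 0, 0], [0, 0, 0], [0, 0, 0], [0, 0, 0], [0, 0, 0]], "fingers": [66, 66, 66, 66, 66, 66, 66, 66]}}

```text
clock: 34.5
tcp_pos: [0.6495, 0.008, 0.0358]
tool_rot: [3.141, -0.0, 0.681]
contact_force: [-0.8, -0.2, 0.1]
opening: 0.75
```

```bash
python3 clip.py w29 wrist; python3 plan.py .6485 .0085 .007 39
```

```text
[(0.56, array([220., 253.]))]
0.0005 0.008 3182 657.6 -0.3 76.8 52.9 long 39.0
0.03 0.05 1045 649.1 9.7 31.9 26.7 long 38.7
tip []
dp [-0.031 -0.058  0.761] ang [ 0.02  -0.018 -0.002] dist mm 31 | tcp [0.6508 0.0075 0.0375] yaw 38.98 t 34.65 F [ 0.1 -0.4  0.3] q [-0.17  0.57  1.53  0.    1.04 -0.85] op 66.3
```

View pics/w29.png

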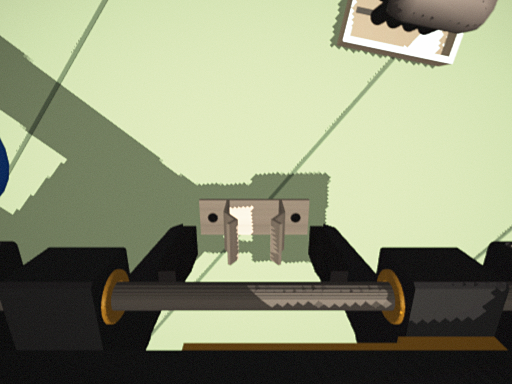

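{"fn": "servo_tool", "kwargs": {"dp": [[-0.02, -0.065, 0.3], [-0.02, -0.065, 0.6], [-0.02, -0.065, 0.77], [-0.02, -0.065, 0.77], [-0.02, -0.065, 0.77], [-0.02, -0.065, 0.77], [-0.02, -0.065, 0.77], [-0.02, -0.065, 0.77], [-0.02, -0.065, 0.77], [-0.02, -0.065, 0.77]], "angular": [[0, 0, 0], [0, 0, 0], [0, 0, 0], [0, 0, 0], [0, 0, 0], [0, 0, 0], [0, 0, 0], [0, 0, 0], [0, 0, 0], [0, 0, 0]], "fingers": [66, 66, 66, 60, 50, 42, 30, 30, 30, 30], "grip_force": 15}}

```text
clock: 35.65
tcp_pos: [0.6468, 0.0092, 0.0042]
tool_rot: [-3.141, 0.0, 0.68]
contact_force: [0.1, -0.1, -0.3]
opening: 0.429
```

```bash
python3 clip.py w30 wrist; python3 plan.py .6488 .0093 .007 39
```

```text
[(0.66, array([243., 252.]))]
0.0005 0.008 2609 649.5 7.6 76.8 30.1 long 39.1
0.03 0.05 953 644.1 12.7 33.1 15.2 long 38.9
tip [(0.88, array([240.3, 251.2]))]
dp [ 0.039  0.029 -0.068] ang [-0.     0.    -0.003] dist mm 3 | tcp [0.6468 0.0092 0.0043] yaw 38.98 t 35.8 F [ 0.9 -0.4 -0.5] q [-0.17  0.62  1.54 -0.    0.99 -0.85] op 38.0
```

View pics/w30.png

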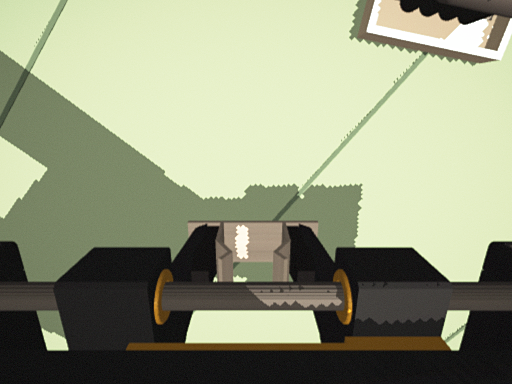

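{"fn": "servo_tool", "kwargs": {"dp": [[0, 0, -0.5], [0, 0, -1.5], [0, 0, -2.5], [0, 0, -3.5], [0, 0, -4.5], [0, 0, -4.9], [0, 0, -4.9], [0, 0, -4.9]], "angular": [[0, 0, 0], [0, 0, 0], [0, 0, 0], [0, 0, 0], [0, 0, 0], [0, 0, 0], [0, 0, 0], [0, 0, 0]], "fingers": [30, 30, 30, 30, 30, 30, 30, 30]}}

```text
clock: 36.6
tcp_pos: [0.646, 0.0093, 0.1984]
tool_rot: [-3.14, 0.002, 0.68]
contact_force: [0.2, -0.0, -0.5]
opening: 0.428
```

```bash
python3 plan.py .605 -.5 .2 38
```

```text
dp [-8.806  9.254 -0.042] ang [-0.012  0.011  0.122] dist mm 511 | tcp [0.646  0.0093 0.1984] yaw 38.97 t 36.6 F [ 0.2 -0.  -0.5] q [-0.17  0.37  1.45 -0.    1.32 -0.85] op 37.7
```

{"fn": "servo_tool", "kwargs": {"dp": [[-0.7, 0.8, 0], [-1.6, 1.7, 0], [-2.5, 2.6, 0], [-3.4, 3.6, 0], [-4.3, 4.5, 0], [-5.2, 5.5, 0], [-6.1, 6.4, 0], [-7, 7.4, 0], [-7.9, 8.3, 0], [-8.5, 8.9, 0], [-8.8, 9.25, 0], [-8.8, 9.25, 0]], "angular": [[0, 0, 0], [0, 0, 0], [0, 0, 0], [0, 0, 0], [0, 0, 0], [0, 0, 0], [0, 0, 0], [0, 0, 0], [0, 0, 0], [0, 0, 0.12], [0, 0, 0.12], [0, 0, 0.12]], "fingers": [30, 30, 30, 30, 30, 30, 30, 30, 30, 30, 30, 30]}}

```text
clock: 37.8
tcp_pos: [0.6032, -0.5024, 0.195]
tool_rot: [-3.136, 0.001, 0.659]
contact_force: [-0.4, 0.7, -0.0]
opening: 0.43
```

{"fn": "servo_tool", "kwargs": {"dp": [[0, 0, 0], [0, 0, 0], [0, 0, 0]], "angular": [[0, 0, 0], [0, 0, 0], [0, 0, 0]], "fingers": [30, 30, 30]}}

```text
clock: 38.1
tcp_pos: [0.6067, -0.4978, 0.1999]
tool_rot: [-3.141, -0.0, 0.666]
contact_force: [-0.9, 0.6, -0.2]
opening: 0.429
```

```bash
cat > pad.py <<'E'
from h import *
import sys
tag=sys.argv[1]
for cam in sys.argv[2:]:
    c=read_camera(cam);save(tag+cam+'.png',c['img']);w=cloud(c)
    K=c['camera_matrix'];Rm=R.from_euler('xyz',c['attitude']).as_matrix()
    def proj(m,z):
        cs,_=cv2.findContours(m.astype(np.uint8),cv2.RETR_EXTERNAL,cv2.CHAIN_APPROX_NONE)
        u=max(cs,key=len)[:,0].astype(float)
        ray=np.stack([(u[:,0]-K[0,2])/K[0,0],-(u[:,1]-K[1,2])/K[1,1],-np.ones(len(u))],-1)@Rm.T
        P=c['xyz']+ray*((z-c['xyz'][2])/ray[:,2])[:,None]
        (x,y),(p,q),th=cv2.minAreaRect((P[:,:2]*1000).astype(np.float32))
        if q>p: th-=90
        return np.round([x,y,p,q,th],1)
    hsv=cv2.cvtColor(c['img'],cv2.COLOR_RGB2HSV)
    near=np.hypot(w[...,0]-.531,w[...,1]+.409)<.09
    yl=(hsv[...,0]>20)&(hsv[...,0]<35)&(hsv[...,1]>150)&near
    print(cam,'yellow',yl.sum(),proj(yl,.002) if yl.any() else '')
    for d in cut_out(cam,'clip_pad')[:1]: print(cam,'pad',round(d['score'],2),proj(d['mask'],.002))
E
python3 pad.py 31 wrist top scene;python3 plan.py .531 -.409 .1 37.5; cat > heldclip.py <<'E'
from h import *
c=read_camera('wrist');w=cloud(c);o=get_obs()
d=R.from_euler('xyz',o['tool_rot']).inv().apply((w.reshape(-1,3)-o['tcp_pos']))
m=(abs(d[:,2]-.0013)<.003)&(abs(d[:,0])<.045)&(abs(d[:,1])<.03)
q=d[m];print('base strip',len(q),q.min(0),q.max(0))
(x,y),(p,s),th=cv2.minAreaRect((q[:,:2]*1000).astype(np.float32));print(x,y,p,s,th)
E
python3 heldclip.py
```

```text
wrist yellow 740 [ 531.6 -410.3   80.    29.9   38.2]
wrist pad 0.98 [ 531.4 -410.3  110.2   60.1   37.2]
top yellow 32 [ 541.7 -390.5   36.8   10.8   30.1]
top pad 0.69 [ 554.2 -391.7   52.6   60.   -48.1]
scene yellow 95 [ 530.8 -411.9   82.    31.5   36. ]
scene pad 0.91 [ 531.6 -411.2  111.7   58.9   36.5]
dp [-0.088 -2.941  2.517] ang [ 0.004 -0.     0.069] dist mm 155 | tcp [ 0.6063 -0.4994  0.2007] yaw 38.05 t 38.4 F [ 0.5  0.7 -1. ] q [-0.84  0.68  1.01  0.    1.46 -1.5 ] op 37.6
base strip 2644 [-0.0375823  -0.01226801 -0.00168226] [0.03873785 0.01529823 0.00386168]
0.5615997314453125 1.5093021392822266 76.31708526611328 27.561166763305664 0.14699150621891022
```

View pics/31wrist.png

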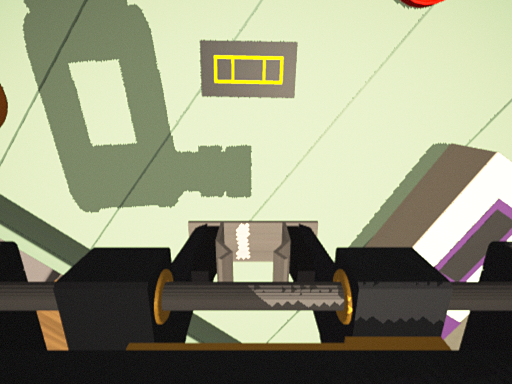

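```bash
python3 plan.py .5306 -.4099 .04 37.3
```

```text
dp [-0.106 -2.931  4.015] ang [ 0.003 -0.     0.092] dist mm 199 | tcp [ 0.6061 -0.4996  0.2006] yaw 38.04 t 38.45 F [ 0.6  0.2 -1.1] q [-0.84  0.68  1.01  0.    1.46 -1.5 ] op 37.8
```

{"fn": "servo_tool", "kwargs": {"dp": [[-0.1, -1, 0], [-0.1, -2, 0], [-0.1, -2.93, 0.5], [-0.1, -2.93, 1.5], [-0.1, -2.93, 2.5], [-0.1, -2.93, 3.4], [-0.1, -2.93, 4], [-0.1, -2.93, 4], [-0.1, -2.93, 4], [-0.1, -2.93, 4]], "angular": [[0, 0, 0.09], [0, 0, 0.09], [0, 0, 0.09], [0, 0, 0.09], [0, 0, 0.09], [0, 0, 0.09], [0, 0, 0.09], [0, 0, 0.09], [0, 0, 0.09], [0, 0, 0.09]], "fingers": [30, 30, 30, 30, 30, 30, 30, 30, 30, 30]}}

```text
clock: 39.45
tcp_pos: [0.5318, -0.4112, 0.0426]
tool_rot: [3.138, -0.0, 0.651]
contact_force: [0.2, 0.3, -0.7]
opening: 0.431
```

```bash
python3 pad.py 32 wrist scene;python3 plan.py .5306 -.4099 .0075 37.3; python3 heldclip.py
```

```text
wrist yellow 690 [ 529.2 -407.2   79.4   18.7   37.3]
wrist pad 0.78 [ 530.5 -409.   110.5   57.2   37.3]
scene yellow 33 [ 547.7 -399.1    7.7    9.2  -49.9]
scene pad 0.94 [ 532.7 -409.4  108.3   58.4   37.2]
dp [-0.003 -0.03   0.864] ang [ 0.019 -0.002  0.   ] dist mm 35 | tcp [ 0.5314 -0.4107  0.0421] yaw 37.3 t 39.65 F [-0.2  0.2  0.4] q [-0.83  0.6   1.46  0.    1.07 -1.49] op 37.9
base strip 2629 [-0.03810791 -0.01188794 -0.00167482] [0.03815683 0.01557752 0.00364636]
0.013217926025390625 1.8646669387817383 76.26049041748047 27.39390754699707 0.09331396967172623
```

View pics/32wrist.png

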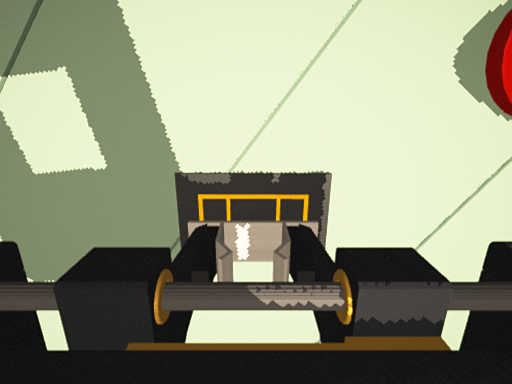

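{"fn": "servo_tool", "kwargs": {"dp": [[0, -0.02, 0.3], [0, -0.02, 0.6], [0, -0.02, 0.75], [0, -0.02, 0.82], [0, -0.02, 0.84], [0, -0.02, 0.84]], "angular": [[0, 0, 0], [0, 0, 0], [0, 0, 0], [0, 0, 0], [0, 0, 0], [0, 0, 0]], "fingers": [30, 30, 30, 30, 30, 30]}}

```text
clock: 40.3
tcp_pos: [0.5301, -0.4093, 0.0064]
tool_rot: [-3.141, 0.0, 0.651]
contact_force: [1.0, -0.4, -0.8]
opening: 0.43
```

```bash
python3 pad.py 33 wrist;python3 plan.py .531 -.4098 .0063 37.3; python3 heldclip.py
python3 - <<'E'
import cv2
a=cv2.imread('pics/33wrist.png');cv2.imwrite('pics/33z.png',cv2.resize(a[170:320,140:360],None,fx=3.5,fy=3.5,interpolation=cv2.INTER_CUBIC))
E
```

```text
wrist yellow 221 [ 524.8 -400.1   79.8   11.7   29.7]
wrist pad 0.8 [ 526.5 -403.5  111.    44.6   36.9]
dp [0.009 0.017 0.011] ang [ 0.003 -0.    -0.001] dist mm 1 | tcp [ 0.5303 -0.4095  0.0067] yaw 37.3 t 40.4 F [-0.   0.3  0. ] q [-0.83  0.65  1.47  0.    1.02 -1.49] op 38.0
base strip 6585 [-0.04497167 -0.02911864 -0.00167155] [0.04499269 0.0299625  0.00429957]
0.0172576904296875 0.4339179992675781 59.03807830810547 89.96533203125 89.95532989501953
```

View pics/33z.png

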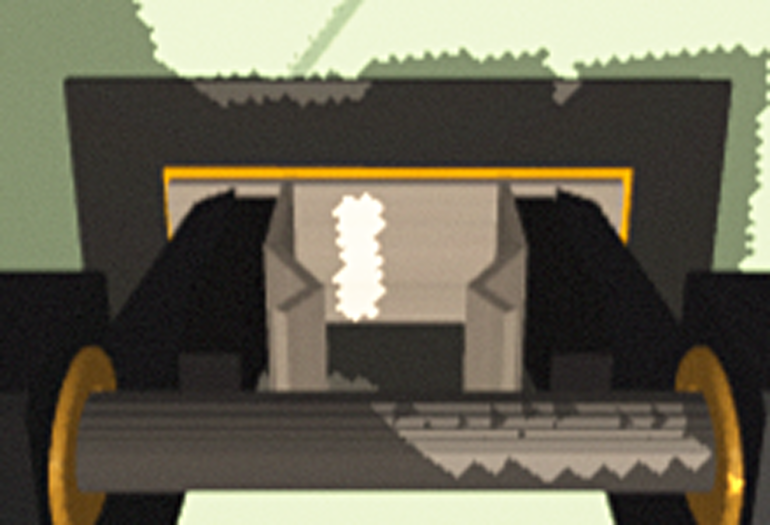

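{"fn": "servo_tool", "kwargs": {"dp": [[0, 0, 0.015], [0, 0, 0.015], [0, 0, 0.015], [0, 0, 0], [0, 0, 0], [0, 0, 0], [0, 0, -0.3], [0, 0, -1], [0, 0, -2], [0, 0, -3], [0, 0, -3.5], [0, 0, -3.5]], "angular": [[0, 0, 0], [0, 0, 0], [0, 0, 0], [0, 0, 0], [0, 0, 0], [0, 0, 0], [0, 0, 0], [0, 0, 0], [0, 0, 0], [0, 0, 0], [0, 0, 0], [0, 0, 0]], "fingers": [30, 38, 42, 48, 55, 60, 60, 60, 60, 60, 60, 60]}}

```text
clock: 41.65
tcp_pos: [0.5321, -0.4114, 0.1524]
tool_rot: [3.133, -0.001, 0.651]
contact_force: [-0.4, -1.0, 0.4]
opening: 0.681
```

{"fn": "servo_tool", "kwargs": {"dp": [[0, 1, -1], [0, 2, -1], [0, 2, -1], [0, 2, -1]], "angular": [[0, 0, 0], [0, 0, 0], [0, 0, 0], [0, 0, 0]], "fingers": [60, 60, 60, 60]}}

```text
clock: 42.05
tcp_pos: [0.5781, -0.4728, 0.1842]
tool_rot: [-3.138, 0.0, 0.65]
contact_force: [-0.4, 0.4, 0.5]
opening: 0.679
```

```bash
python3 pad.py 34 wrist; python3 clip.py w34 wrist; python3 rel.py 34 top scene
python3 - <<'E'
import cv2
a=cv2.imread('pics/34wrist.png');cv2.imwrite('pics/34z.png',cv2.resize(a[40:220,160:340],None,fx=3.3,fy=3.3,interpolation=cv2.INTER_CUBIC))
E
```

```text
wrist yellow 255 [ 508.3 -428.5   20.8   30.1  -50.8]
wrist pad 0.93 [ 531.7 -410.1  111.6   62.2   37.3]
[(0.65, array([102., 255.]))]
0.0005 0.008 1175 531.7 -410.6 76.9 27.4 long 37.2
0.03 0.05 384 531.3 -410.3 34.9 25.5 long 36.5
tip [(0.73, array([103.7, 251.6]))]
top red 64 rim [ 0.61355743 -0.21339795] body [ 0.61327731 -0.2127432 ] 127 rel mm [-0.3  0.7]
top yel 65 rim [0.36380533 0.28527153] body [0.36393866 0.28689621] 60 rel mm [0.1 1.6]
scene blu 52 rim [ 0.46395757 -0.08539275] body [ 0.46082434 -0.08566603] 157 rel mm [-3.1 -0.3]
scene red 84 rim [ 0.61580971 -0.21276261] body [ 0.61339987 -0.21296652] 309 rel mm [-2.4 -0.2]
scene yel 59 rim [0.36568853 0.28460639] body [0.36416286 0.28642801] 213 rel mm [-1.5  1.8]
```

View pics/34z.png

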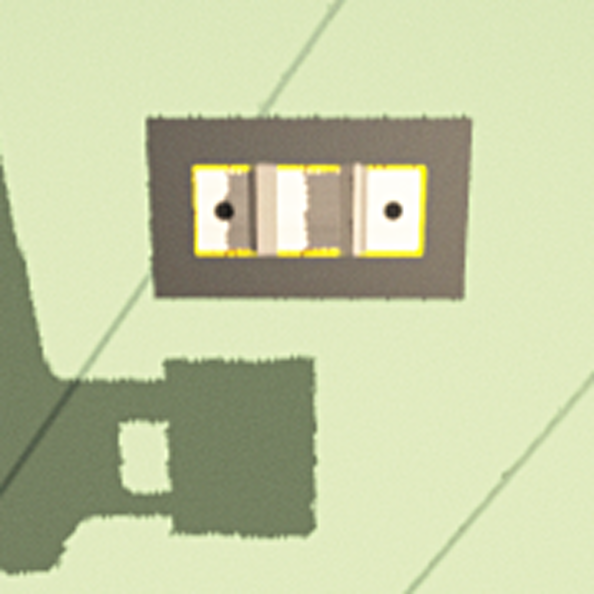

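View pics/34scene.png

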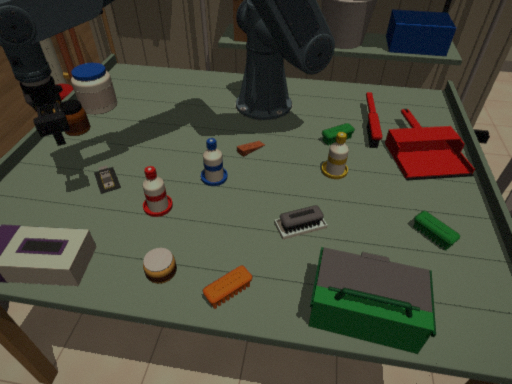

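{"fn": "servo_tool", "kwargs": {"dp": [[0, 0, 0], [0, 0, 0], [0, 0, 0]], "angular": [[0, 0, 0], [0, 0, 0], [0, 0, 0]], "fingers": [60, 60, 60]}}

```text
clock: 42.7
tcp_pos: [0.5786, -0.4729, 0.1869]
tool_rot: [3.141, -0.0, 0.651]
contact_force: [-0.6, -0.5, 0.2]
opening: 0.683
```

```bash
python3 -c "
from bench import *
print(job_done())"
```

```text
the job is handed in; nothing more can be done
None
```

I placed everything in the order asked (blue bottle, red bottle, scrub brush, steel clip) and handed the job in at about 43 s of the 123 s allowed. No bottle was knocked over, the yellow-capped bottle was left untouched, and the gripper was clear and still at hand-in.

| Thing | Last check |
|---|---|
| Blue bottle | upright in its cup; 1–2 mm off centre by wrist and top cameras, about 3 mm by the scene camera |
| Red bottle | upright in its cup; 1–2 mm off centre by wrist and top cameras, about 2.5 mm by the scene camera |
| Scrub brush | bristles down in the tray, within about 1.5 mm of centre and 0.2° of the tray's length |
| Steel clip | standing inside the yellow outline, within about 0.5 mm and 0.1° of the pad |

- **Camera disagreement:** The cameras do not agree on the bottles. The scene camera puts the untouched yellow bottle about 1.5 mm off in the same direction, so part of its reading is probably bias.
- **Blue bottle redone:** My first placing was about 3 mm off centre. I gripped it again and re-centred it before going on to the red bottle.
- **Lowering contact:** Setting down the bottles and the brush, the wrist force briefly reached 13 to 26 N. I eased off before the final releases.

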